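# Tip used slide mailers through the tip tray into the waste bin

### The arm

A 7-joint arm with a two-finger parallel gripper is mounted at the origin on the work surface. World frame = base frame: x ahead of the robot, y to its left, z up, the work surface at z = 0. Lengths are in m, angles in rad, forces in N, time in s.
With the tool pointing down it reaches from about 0.35 to 0.9 m from the base axis. Payload 8.1 kg.
Tool frame: the origin (TCP) lies at the very end of the fingers, on their centre line; the grasp point (between the pads) lies 19 mm behind it; z points along the fingers, x is the direction in which the jaws open and shut, and the axes are right-handed (so a half turn about z gives the same grasp; the last joint's range is limited). The gripper opens to 92 mm and grips with 3 to 60 N. Pads are 19 mm wide; open, the fingers measure 130 mm over their backs; the gripper's body (75 mm by 190 mm) begins 47 mm behind the grasp point.
Start: joints at [-1.396, 0.434, 0.025, 1.573, -0.012, 1.134, -0.075], TCP at [0.171, 0.601, 0.227] pointing down, gripper open.
Joint ranges: [-2.62, 2.62], [-0.44, 2.09], [-1.27, 1.32], [0.08, 2.57], [-1.32, 4.46], [0.12, 2], [-2.74, 2.74]. Speed limits (rad/s): [2.22, 2.22, 3.01, 3.01, 3.14, 3.14, 3.14].

### API

Orientations are given as a unit quaternion [w, x, y, z].
In Python, from rig import bot gives the robot as it stands.
- The arm moves only by the tool servo_tool, never from a script. Its argument "series" is a list of rows, each an object of numbers: "fingers": the closure, from -1 (fully open) to 1 (shut), so that 0 is half open; "dx", "dy", "dz": the shift along the world's x, y, z in units of 0.25 m (1.0 is 0.25 m); "turn": the turn about the world's z in units of 90 degrees (1.0 is 90 degrees). A call has 1 to 10 rows; each row is the pose to reach, as a shift and turn from the pose commanded when the call began; what a row does not reach only later rows make up. A row lasts 1/12 s, in which the tool goes at most 41.7 mm and 7.16 degrees, less where a joint would pass 70% of its speed; a pose out of reach is approached as far as the arm can. A call with a number of a shift or a turn outside -1 to 1 is refused whole. A call with a gripper value outside its range is refused whole. The fingers move at their own pace and stop on an object; "newtons" is the grip in N (left out, the last holds). Time passes only in rows, so rows that repeat a pose let the fingers close. It gives the time, the measured TCP pose, the force and the opening at its end, in the units of the state.
- bot.sense(): the state, without advancing time (a new reading comes with each control period).
- bot.snapshot(name): name is "side" or "top" or "wrist"; returns a dict with "pixels" (420x560x3 uint8, blue, green, red), "vfov" (degrees; the focal length in pixels is half the picture's height over the tangent of half this angle, whatever the lens; pixels are square), "cx", "cy" (the principal point, pixels), "R" (3x3) and "t" (3): a world point X has camera coordinates R X + t. Camera axes: x right, y down, z forward; pixel columns grow to the right and rows downward; lengths in m; the calibration is good to about 2 mm. The wrist camera is an equidistant fisheye: a pixel r from the principal point sees the ray r / f radians off the axis. A picture is of the moment at which its call begins. There is no depth.
- bot.sign_off(): hands the job in, once; it reports no verdict.
The state is a dict: "clock": time; "joints": joint angles; "qvel": joint speeds; "effort": joint torques, N m; "tool_pos": TCP position; "orientation": TCP orientation; "wrist_force": force on the tool from outside, world axes, zero at the start; "moment": the same for the moment, N m; "width": opening from 0.0 (shut) to 1.0 (fully open).
Only numpy, scipy, OpenCV 4.12 (cv2) and the standard library are available. Lean on these libraries where they do the work, as an engineer would, in place of code of your own. Each camera call takes 0.05 s, during which the arm holds its last target.

### The job

Clear the used slide mailers off the bench: load every one into the white tip tray while its yellow end gate is up, lower the gate, then tip the tray by its handle bar so that they all slide out through the gate end into the red bin. Afterwards bring the tray back level, raise the gate again and only then close the bin's lid fully; leave the dishes, marker and bottles where they are.

Things in the scene. Friction and masses are not known exactly. Their poses are not given: they have to be found in the camera images.
- station: The discard station, fixed to the bench: an open red waste bin 190 x 180 x 100 mm high, a steel stand and, above the stand, a white tip tray. Origin on the bench straight under the tray's tipping axis. Station +z is up; station +y runs along the tray from its gate end (y = 0) to its handle bar (y = +240 mm); the bin lies on the other side, y = -185 to -5 mm, x = -95 to +95 mm, rim 100 mm high. Two steel uprights beside the tray (x = +-76 mm, y = 3 to 33 mm) reach 143 mm high.
- bin_in (a point): Centre of the bin's inner floor, 6 mm above the bench; station axes. Inside the bin is 182 x 172 mm, 94 mm deep.
- tray_in (a point): Centre of the tip tray's inner floor (white tray, open on top, inside 130 mm (x) by 190 mm (y), walls 45 mm high and 4 mm thick). The point moves with the tray; level, it is 135 mm above the bench with the station's axes, at station y = +95 mm. The gate closes the tray's -y end.
- tray_bar (a point): Middle of the tray's black handle bar: round, 14 mm thick, 108 mm clear length along x between two arms, its centre 46 mm behind the rear wall's outer face (y = +240 mm, 160 mm above the bench when level). Moves with the tray. Lift it to tip the tray.
- tray (a joint): Tipping angle of the tray, rad: 0 level (resting on the stand, its lower stop), 1.0 fully tipped with the handle end up and the gate end over the bin. Axis: along station +x through station point (0, 0, 130 mm). The tray and its load weigh about 0.6 kg; left alone it sinks slowly back to level.
- gate (a joint): Angle of the yellow end gate (tailgate) relative to the tray, rad: 0 up (shut), 1.57 lowered, flat in line with the tray floor as a chute over the bin, stop at 1.6. Hinge along station x at the floor's end (station y = 0, 135 mm high when level). The gate swings outward, its top towards -y. A stiff hinge (0.07 Nm): it stays where it is left. Gate plate 130 mm wide, 45 mm high, 5 mm thick.
- gate_tab (a point): Grip point on the gate's pull tab, 71 mm from the gate hinge. The tab is 30 mm wide (along x), 7 mm thick and stands from 45 to 85 mm above the gate hinge in the middle of the gate. The point turns with the gate.
- lid (a joint): Angle of the bin's red hinged lid, rad: 0 shut flat on the bin, 1.57 upright, stop at 1.75. Hinge along station x at station (y = -185 mm, 100 mm high), on the side away from the tray; the lid swings over towards the tray to shut. A stiff hinge (0.22 Nm): it stays where it is left and must be pushed all the way. Plain flat lid 194 mm wide, 176 mm from hinge to free edge, 5 mm thick, no handle.
- lid_edge (a point): Middle of the lid's free edge, on its outer face (the upper one when shut), 170 mm from the hinge. Turns with the lid.
- mailer0_mid (a point): Centre of a used slide mailer, a closed dark blue plastic box 70 mm (its x) by 32 mm (its y) by 22 mm (its z), about 45 g, lying on the bench at the start. May be absent.
- mailer1_mid (a point): Centre of a used slide mailer, a closed teal plastic box 70 mm (its x) by 32 mm (its y) by 22 mm (its z), about 45 g, lying on the bench at the start. May be absent.
- mailer2_mid (a point): Centre of a used slide mailer, a closed pale blue plastic box 70 mm (its x) by 32 mm (its y) by 22 mm (its z), about 45 g, lying on the bench at the start. May be absent.
- mailer3_mid (a point): Centre of a used slide mailer, a closed violet plastic box 70 mm (its x) by 32 mm (its y) by 22 mm (its z), about 45 g, lying on the bench at the start. May be absent.
- mailer4_mid (a point): Centre of a used slide mailer, a closed green plastic box 70 mm (its x) by 32 mm (its y) by 22 mm (its z), about 45 g, lying on the bench at the start. May be absent.
- dishes: Stack of clear culture dishes, 92 mm across, 30 mm high, loose; leave alone. Origin under its centre.
- marker: White and black marker pen, 100 mm long, 13 mm thick, loose; leave alone. Origin under its centre.
- dropper: Small amber bottle, 42 mm across, 85 mm high, loose; leave alone. Origin under its centre.
- wash: White bottle with red cap, 68 mm across, 170 mm high, loose; leave alone. Origin under its centre.

How it is judged:
On the way, in this order (a step that is already met when the one before it is completed fails the run):
1. every mailer lies in the level tray with its gate up (x of mailer0_mid in the frame of tray_in between -0.066 and 0.066 m and y of mailer0_mid in the frame of tray_in between -0.096 and 0.096 m and z of mailer0_mid in the frame of tray_in between 0 and 0.07 m and x of mailer1_mid in the frame of tray_in between -0.066 and 0.066 m and y of mailer1_mid in the frame of tray_in between -0.096 and 0.096 m and z of mailer1_mid in the frame of tray_in between 0 and 0.07 m and x of mailer2_mid in the frame of tray_in between -0.066 and 0.066 m and y of mailer2_mid in the frame of tray_in between -0.096 and 0.096 m and z of mailer2_mid in the frame of tray_in between 0 and 0.07 m and x of mailer3_mid in the frame of tray_in between -0.066 and 0.066 m and y of mailer3_mid in the frame of tray_in between -0.096 and 0.096 m and z of mailer3_mid in the frame of tray_in between 0 and 0.07 m and x of mailer4_mid in the frame of tray_in between -0.066 and 0.066 m and y of mailer4_mid in the frame of tray_in between -0.096 and 0.096 m and z of mailer4_mid in the frame of tray_in between 0 and 0.07 m and value of joint tray below 0.12 rad and value of joint gate below 0.3 rad), for 0.2 s.
2. the gate is lowered while the tray is still level, no mailer spilled (((x of mailer0_mid in the frame of tray_in between -0.066 and 0.066 m and y of mailer0_mid in the frame of tray_in between -0.096 and 0.096 m and z of mailer0_mid in the frame of tray_in between 0 and 0.07 m) or (x of mailer0_mid in the frame of bin_in between -0.092 and 0.092 m and y of mailer0_mid in the frame of bin_in between -0.09 and 0.09 m and z of mailer0_mid in the frame of bin_in between 0 and 0.094 m)) and ((x of mailer1_mid in the frame of tray_in between -0.066 and 0.066 m and y of mailer1_mid in the frame of tray_in between -0.096 and 0.096 m and z of mailer1_mid in the frame of tray_in between 0 and 0.07 m) or (x of mailer1_mid in the frame of bin_in between -0.092 and 0.092 m and y of mailer1_mid in the frame of bin_in between -0.09 and 0.09 m and z of mailer1_mid in the frame of bin_in between 0 and 0.094 m)) and ((x of mailer2_mid in the frame of tray_in between -0.066 and 0.066 m and y of mailer2_mid in the frame of tray_in between -0.096 and 0.096 m and z of mailer2_mid in the frame of tray_in between 0 and 0.07 m) or (x of mailer2_mid in the frame of bin_in between -0.092 and 0.092 m and y of mailer2_mid in the frame of bin_in between -0.09 and 0.09 m and z of mailer2_mid in the frame of bin_in between 0 and 0.094 m)) and ((x of mailer3_mid in the frame of tray_in between -0.066 and 0.066 m and y of mailer3_mid in the frame of tray_in between -0.096 and 0.096 m and z of mailer3_mid in the frame of tray_in between 0 and 0.07 m) or (x of mailer3_mid in the frame of bin_in between -0.092 and 0.092 m and y of mailer3_mid in the frame of bin_in between -0.09 and 0.09 m and z of mailer3_mid in the frame of bin_in between 0 and 0.094 m)) and ((x of mailer4_mid in the frame of tray_in between -0.066 and 0.066 m and y of mailer4_mid in the frame of tray_in between -0.096 and 0.096 m and z of mailer4_mid in the frame of tray_in between 0 and 0.07 m) or (x of mailer4_mid in the frame of bin_in between -0.092 and 0.092 m and y of mailer4_mid in the frame of bin_in between -0.09 and 0.09 m and z of mailer4_mid in the frame of bin_in between 0 and 0.094 m)) and value of joint tray below 0.15 rad and value of joint gate above 1.25 rad), for 0.2 s.
3. the tray is tipped with the gate down (value of joint tray above 0.55 rad and value of joint gate above 1.2 rad).
4. all mailers lie in the bin and the tray is level again (x of mailer0_mid in the frame of bin_in between -0.092 and 0.092 m and y of mailer0_mid in the frame of bin_in between -0.09 and 0.09 m and z of mailer0_mid in the frame of bin_in between 0 and 0.094 m and x of mailer1_mid in the frame of bin_in between -0.092 and 0.092 m and y of mailer1_mid in the frame of bin_in between -0.09 and 0.09 m and z of mailer1_mid in the frame of bin_in between 0 and 0.094 m and x of mailer2_mid in the frame of bin_in between -0.092 and 0.092 m and y of mailer2_mid in the frame of bin_in between -0.09 and 0.09 m and z of mailer2_mid in the frame of bin_in between 0 and 0.094 m and x of mailer3_mid in the frame of bin_in between -0.092 and 0.092 m and y of mailer3_mid in the frame of bin_in between -0.09 and 0.09 m and z of mailer3_mid in the frame of bin_in between 0 and 0.094 m and x of mailer4_mid in the frame of bin_in between -0.092 and 0.092 m and y of mailer4_mid in the frame of bin_in between -0.09 and 0.09 m and z of mailer4_mid in the frame of bin_in between 0 and 0.094 m and value of joint tray below 0.1 rad), for 0.2 s.
5. the gate is up again while the lid is still open (value of joint gate below 0.2 rad and value of joint lid above 0.4 rad), for 0.1 s.
At the end, for the whole second after the job is handed in: Every mailer lies at rest inside the bin (its centre below the rim), the tray is level within 0.1 rad, the gate up within 0.25 rad, the lid shut within 0.1 rad (all of step 4 and linear speed of each of mailer0, mailer1, mailer2, mailer3, mailer4 below 0.05 m/s and value of joint gate below 0.25 rad and value of joint lid below 0.1 rad); the robot touches nothing.
It fails at once if the dishes moved more than 40 mm (distance of dishes from where it was at the start of the episode above 0.04 m).
It fails at once if the marker moved more than 40 mm (distance of marker from where it was at the start of the episode above 0.04 m).
It fails at once if the dropper moved more than 40 mm (distance of dropper from where it was at the start of the episode above 0.04 m).
It fails at once if the wash moved more than 40 mm (distance of wash from where it was at the start of the episode above 0.04 m).
Of mailer0, mailer1, mailer2, mailer3, mailer4 only 3 to 5 are there at a start; the rules pass over those that are not, and their reading is None.
At some moment in a run one of mailer0, mailer1, mailer2, mailer3, mailer4 may be knocked a few centimetres aside while the robot is not near it.
Once in a run the grip may slacken for a moment while it holds something.
It also fails if it takes over 210 s, if anything falls off the work surface, if the arm or the gripper's body presses on something with over 40 N, if the wrist force passes 120 N, or if a joint passes its speed limit or range.

## Working session

There is one attempt and no reset: what is moved stays moved. The work goes in short steps, Python scripts to look and compute and a tool call to move; the robot and the scene stay as the last step left them, time stands still between calls to the robot, and variables do not carry over. Pictures are saved under pics/ and viewed, and the job is handed in when it is done.

Besides the shell and the picture viewer there is one more tool, called in YAML: its name, and indented under it one key for each argument. servo_tool: Moves the arm, as the interface text tells. Its arguments: {"type":"object","properties":{"series":{"type":"array"},"newtons":{"type":"number"}},"required":["series"]}

```bash
ls; mkdir -p pics; cat > h.py <<'E'
import numpy as np, cv2, sys
sys.path.insert(0,'.')
from rig import bot
def snap(n,f=None):
    s=bot.snapshot(n)
    s['pixels']=np.asarray(s['pixels']).astype(np.uint8)
    s['R']=np.array(s['R']);s['t']=np.array(s['t'])
    s['f']=s['pixels'].shape[0]/2/np.tan(np.radians(s['vfov'])/2);s['name']=n
    if f: cv2.imwrite('pics/'+f,s['pixels'])
    return s
def ray(s,u,v):
    x=(u-s['cx'])/s['f'];y=(v-s['cy'])/s['f']
    if s['name']=='wrist':
        r=np.hypot(x,y); k=np.sin(r)/r if r>1e-9 else 1.
        d=np.array([x*k,y*k,np.cos(r)])
    else: d=np.array([x,y,1.])
    d=s['R'].T@d; return -s['R'].T@s['t'], d/np.linalg.norm(d)
def onz(s,u,v,z):
    c,d=ray(s,u,v); return c+d*(z-c[2])/d[2]
def tri(*obs):
    A=np.zeros((3,3));b=np.zeros(3);L=[]
    for s,u,v in obs:
        c,d=ray(s,u,v);P=np.eye(3)-np.outer(d,d);A+=P;b+=P@c;L.append((c,P))
    X=np.linalg.solve(A,b); return X,[np.linalg.norm(P@(X-c)) for c,P in L]
def proj(s,X):
    p=s['R']@np.asarray(X,float)+s['t']
    if s['name']=='wrist':
        r=np.hypot(p[0],p[1]);th=np.arctan2(r,p[2]);q=p[:2]/max(r,1e-9)*th
    else: q=p[:2]/p[2]
    return q*s['f']+[s['cx'],s['cy']]
E
python3 - <<'E'
from h import *
for n in ['side','top','wrist']:
    s=snap(n,n+'0.png'); print(n,s['vfov'],s['cx'],s['cy'],(-s['R'].T@s['t']).round(3),s['R'].round(3).tolist())
print(bot.sense())
E
```

```text
pics
side 56.996335534357506 279.4766692031196 209.18372456944496 [0.333 0.771 0.751] [[-0.971, -0.24, -0.008], [-0.144, 0.606, -0.783], [0.192, -0.759, -0.623]]
top 56.596079131892644 283.5387828469257 210.00850452629942 [0.359 0.042 1.148] [[-0.007, -1.0, -0.017], [-0.989, 0.009, -0.147], [0.147, 0.016, -0.989]]
wrist 65.70646984690485 280.7331263035687 209.23401817806132 [0.094 0.622 0.385] [[0.276, 0.961, -0.002], [0.919, -0.263, 0.294], [0.282, -0.083, -0.956]]
{'clock': 0.15, 'joints': array([-1.39558743,  0.43509193,  0.02497852,  1.57385876, -0.01157004,
        1.13401719, -0.07507485]), 'qvel': array([ 0.00175447, -0.00329753, -0.00182912, -0.00319888, -0.00059242,
       -0.0004264 , -0.00117368]), 'effort': array([ 7.33391753e-04, -6.68260074e+01,  9.85225216e-01, -3.14694428e+01,
       -6.04709750e-02,  3.94233910e-02,  9.22553613e-05]), 'tool_pos': array([0.17135795, 0.60065311, 0.22611865]), 'orientation': array([ 4.24879706e-04,  7.98211093e-01,  6.02377516e-01, -4.45354418e-04]), 'wrist_force': array([-0.51728605,  0.24323265,  0.38629582]), 'moment': array([ 0.00390275,  0.00125563, -0.05050826]), 'width': 1.0012712431450446}
```

View pics/side0.png

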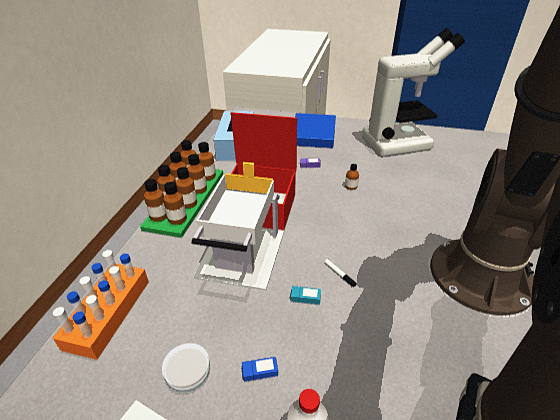

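View pics/top0.png

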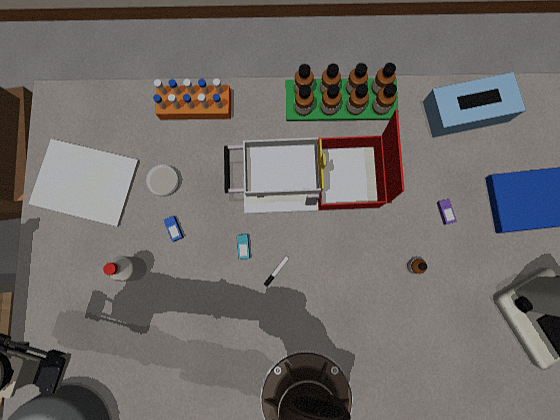

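View pics/wrist0.png

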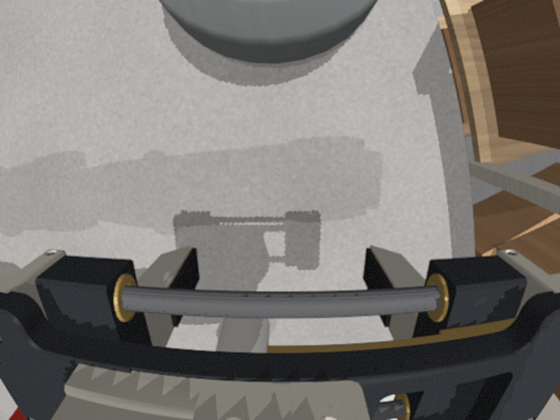

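Three mailers are visible: dark blue at top view (173,228), teal at (243,246) and violet at (447,211). The station lies along image x, with the bar at (228,168), gate at (322,165) and lid at (395,150). Next I measure them.

```bash
python3 - <<'E'
from h import *
for n in ['top','side']:
    im=cv2.imread(f'pics/{n}0.png')
    c=(200,120,280,230) if n=='top' else (190,100,120,190)
    x,y,w,h=(215,90,200,140) if n=='top' else (185,105,125,190)
    k=4 if n=='top' else 3
    k=min(800//w,600//h)
    cv2.imwrite(f'pics/{n}_crop.png',cv2.resize(im[y:y+h,x:x+w],None,fx=k,fy=k,interpolation=cv2.INTER_CUBIC));print(n,k)
    hsv=cv2.cvtColor(im,cv2.COLOR_BGR2HSV)
    m=((hsv[...,1]>90)&(hsv[...,2]>60)).astype(np.uint8)
    N,l,st,ce=cv2.connectedComponentsWithStats(m)
    for i in range(1,N):
        if 60<st[i,4]<3000: print(n,st[i].tolist(),ce[i].round(1),np.median(hsv[l==i],axis=0))
E
```

```text
top 4
top [377, 67, 20, 20, 169] [385.9  77.7] [ 13. 182. 113.]
top [286, 69, 119, 125, 2862] [342.  103.3] [ 65. 161. 119.]
top [295, 70, 18, 15, 146] [303.4  78.6] [ 13. 183. 113.]
top [153, 79, 78, 41, 2202] [192.3 102.1] [ 13. 189. 138.]
top [4, 87, 22, 115, 964] [ 19.5 146.9] [ 14. 125.  94.]
top [317, 134, 71, 76, 1322] [348.8 166.5] [  3. 203.  78.]
top [439, 199, 17, 25, 138] [445.7 208.3] [131. 116. 141.]
top [164, 216, 18, 25, 166] [172.  226.6] [110.  173.  160.5]
top [237, 234, 12, 25, 162] [242.4 244.1] [ 95. 143. 153.]
top [412, 259, 14, 15, 110] [417.5 266. ] [ 13. 187.  84.]
top [103, 263, 13, 13, 123] [109.  268.6] [  1. 195. 161.]
top [0, 292, 12, 43, 412] [  4.7 311.8] [ 15. 102. 109.]
side 3
side [183, 109, 42, 34, 398] [204.  123.7] [ 12.  173.   87.5]
side [301, 158, 19, 10, 125] [309.4 163.1] [131. 136. 126.]
side [346, 170, 13, 10, 105] [352.4 174.5] [ 13. 202. 130.]
side [262, 203, 11, 26, 165] [268.6 218.8] [  1. 221. 128.]
side [120, 254, 10, 10, 82] [124.5 258.4] [110.  217.  189.5]
side [91, 263, 12, 11, 93] [ 96.6 267.8] [110. 214. 188.]
side [291, 286, 30, 18, 327] [303.7 295.8] [ 95. 186. 176.]
side [67, 291, 13, 12, 110] [ 72.5 296.6] [110. 214. 189.]
side [242, 357, 36, 25, 499] [257.4 370.1] [111. 202. 209.]
side [299, 389, 21, 25, 420] [308.9 400.6] [  1. 216. 222.]
```

```bash
ls pics
```

```text
side0.png
side_crop.png
top0.png
top_crop.png
wrist0.png
```

View pics/top_crop.png

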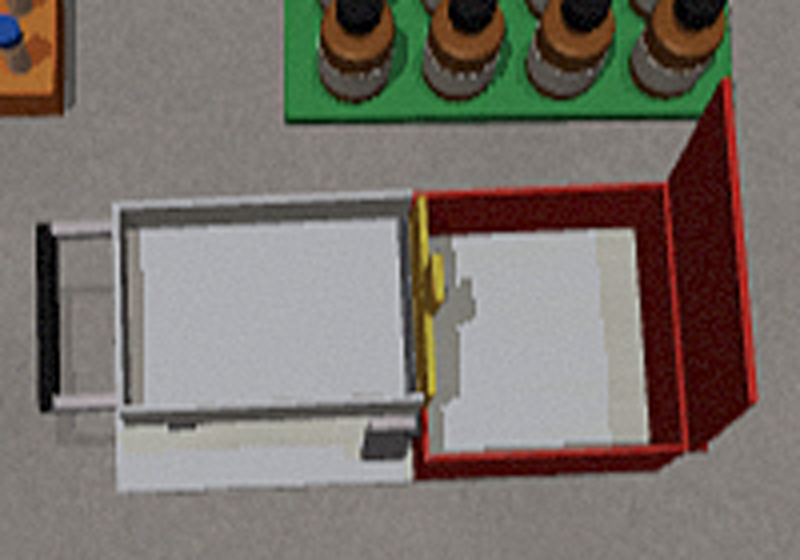

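View pics/side_crop.png

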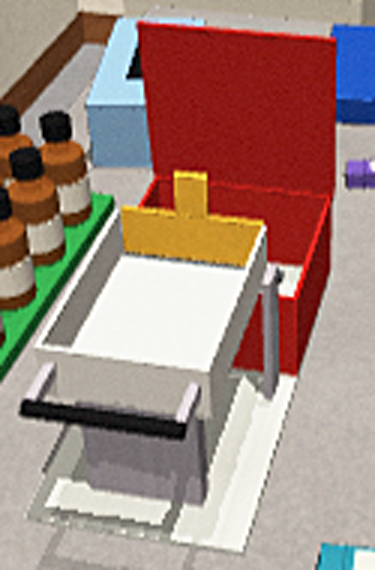

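```bash
python3 - <<'E'
from h import *
T=snap('top');S=snap('side')
def p(n,a,b):
    X,r=tri((T,215+a[0]/4,90+a[1]/4),(S,185+b[0]/3,105+b[1]/3)); print(n,X.round(4),np.round(r,4)); return X
b1=p('bar+x',(47,226),(25,408));b2=p('bar-x',(46,410),(185,429))
p('rear+x',(115,204),(38,347));p('rear-x',(120,412),(213,373));
p('tabtop',(437,278),(191,173));
p('lid+x',(728,80),(138,24));p('lid-x',(755,402),(335,38))
p('bin corner-x far',(686,452),(332,193))
p('bin corner-x near',(424,450),(296,293))
print('gate rim ends z=.18',onz(T,215+421/4,90+195/4,.18),onz(T,215+431/4,90+398/4,.18))
for n,a,b in (('bar',b1,b2),):
    d=a-b;print(np.degrees(np.arctan2(d[1],d[0])),np.linalg.norm(d))
# mailers: sat mask filled incl. label
for nm,hu,bt,bs in (('blue',110,(155,208,195,250),(232,347,290,392)),('teal',95,(228,225,260,268),(283,278,330,312)),('violet',131,(430,190,465,230),(293,150,330,175))):
    c=[]
    for s,b in ((T,bt),(S,bs)):
        sub=s['pixels'][b[1]:b[3],b[0]:b[2]];g=cv2.cvtColor(sub,cv2.COLOR_BGR2HSV)
        m=((abs(g[...,0].astype(int)-hu)<12)&(g[...,1]>60)&(g[...,2]>40)).astype(np.uint8)
        pts=cv2.findNonZero(m);hull=cv2.convexHull(pts)+np.array([b[0],b[1]])
        M=cv2.moments(hull.astype(np.float32));c.append((s,M['m10']/M['m00'],M['m01']/M['m00']))
        rr=cv2.minAreaRect(hull.astype(np.float32));print(nm,s['name'],np.round(c[-1][1:],1),rr)
        if s is T:
            q=cv2.boxPoints(rr);W=np.array([onz(T,*x,.02)[:2] for x in q]);e=[W[1]-W[0],W[2]-W[1]]
            L=[np.linalg.norm(x) for x in e];k=int(np.argmax(L));print('  sides',np.round(L,4),'long ang',np.degrees(np.arctan2(e[k][1],e[k][0])).round(1),'ctr@22',onz(T,*c[-1][1:],.022).round(4))
    X,r=tri(*c);print(nm,X.round(4),np.round(r,4))
E
```

```text
bar+x [0.6753 0.206  0.1597] [0.0004 0.0004]
bar-x [0.5511 0.204  0.1643] [0.0005 0.0005]
rear+x [0.6828 0.1588 0.179 ] [0.0008 0.0008]
rear-x [0.5454 0.1546 0.1772] [0.0018 0.0018]
tabtop [ 0.6203 -0.0436  0.2213] [0.0002 0.0002]
lid+x [ 0.7234 -0.2117  0.2733] [0.0004 0.0004]
lid-x [ 0.5305 -0.2164  0.277 ] [0.0005 0.0005]
bin corner-x far [ 0.5306 -0.2195  0.1043] [0.0006 0.0006]
bin corner-x near [ 0.5299 -0.043   0.1077] [0.0027 0.0027]
gate rim ends z=.18 [ 0.68684763 -0.03836876  0.18      ] [ 0.5536947  -0.04193305  0.18      ]
0.8801529239884629 0.12432493100789044
blue top [173.2 228.2] ((173.1206817626953, 228.05172729492188), (24.32608985900879, 12.4415864944458), 68.19859313964844)
  sides [0.0361 0.0724] long ang -156.7 ctr@22 [0.4751 0.3818 0.022 ]
blue side [259.3 368.7] ((259.2837829589844, 368.7026672363281), (19.892276763916016, 35.83898162841797), 80.53767395019531)
blue [0.4759 0.3843 0.0138] [0. 0.]
teal top [242.9 246.4] ((242.93446350097656, 246.27870178222656), (24.625722885131836, 11.58857536315918), 84.80557250976562)
  sides [0.0337 0.0711] long ang -174.4 ctr@22 [0.4207 0.1779 0.022 ]
teal side [305.5 294.8] ((305.28460693359375, 294.7231140136719), (29.520265579223633, 16.00048065185547), 7.125016689300537)
teal [0.4209 0.1788 0.0145] [0.0001 0.0001]
violet top [446.3 211.3] ((446.1000671386719, 211.30003356933594), (24.033309936523438, 13.281564712524414), 71.56504821777344)
  sides [0.0392 0.0693] long ang -165.6 ctr@22 [ 0.5176 -0.4115  0.022 ]
violet side [310.  162.5] ((310.0, 162.5), (20.0, 9.0), -0.0)
violet [ 0.5185 -0.4149  0.0136] [0.0002 0.0002]
```

```bash
cat >> h.py <<'E'
def yaw(q):
    w,x,y,z=q; return np.degrees(np.arctan2(2*(x*y+w*z),1-2*(y*y+z*z)))
O=np.array([.620,-.037]);A=np.radians(1.4)
EX=np.array([np.cos(A),np.sin(A)]);EY=np.array([-np.sin(A),np.cos(A)])
def st(x,y,z): return [*(O+x*EX+y*EY),z]
def st_inv(X): d=np.asarray(X)[:2]-O; return np.array([d@EX,d@EY,X[2]])
def go(P,yw=None):
    s=bot.sense();d=(np.array(P)-s['tool_pos'])/.25
    y=yaw(s['orientation']);t=0 if yw is None else (yw-y)/90
    print('clk',round(s['clock'],2),'pos',s['tool_pos'].round(4),'yaw',round(y,1),'w',round(s['width'],3),'F',s['wrist_force'].round(1),'-> dx,dy,dz',d.round(3),'turn',round(t,3))
E
python3 - <<'E'
from h import *
T=snap('top')
print('wash',onz(T,109,268.6,.17),'drop',onz(T,417.5,266,.085),'dish',onz(T,163,180,.03),'marker',onz(T,266,284,.013),onz(T,287,258,.013))
go([.4755,.3825,.2],113.5)
E
```

```text
wash [0.359849   0.49469961 0.17      ] drop [ 0.36121164 -0.29937923  0.085     ] dish [0.61723562 0.41447592 0.03      ] marker [0.31333496 0.11177255 0.013     ] [0.38681531 0.05104327 0.013     ]
clk 0.3 pos [0.1714 0.6009 0.2265] yaw 74.1 w 1.003 F [0.3 0.2 0.7] -> dx,dy,dz [ 1.216 -0.874 -0.106] turn 0.438
```

servo_tool:
  series:
    - {"dx":1.0,"dy":-0.72,"turn":0.438,"fingers":-1}
    - {"dx":1.0,"dy":-0.72,"turn":0.438,"fingers":-1}
    - {"dx":1.0,"dy":-0.72,"turn":0.438,"fingers":-1}
    - {"dx":1.0,"dy":-0.72,"turn":0.438,"fingers":-1}
    - {"dx":1.0,"dy":-0.72,"turn":0.438,"fingers":-1}
    - {"dx":1.0,"dy":-0.72,"turn":0.438,"fingers":-1}
    - {"dx":1.0,"dy":-0.72,"turn":0.438,"fingers":-1}
    - {"dx":1.0,"dy":-0.72,"turn":0.438,"fingers":-1}
    - {"dx":1.0,"dy":-0.72,"turn":0.438,"fingers":-1}
  newtons: 25

```text
schema error: expected keys fingers, dx, dy, dz, turn
```

```bash
python3 - <<'E'
from h import *
s=snap('wrist','w1.png')
go([.4755,.3825,.1],113.5)
print(proj(s,[.4755,.3825,.022]))
E
```

```text
clk 0.35 pos [0.1714 0.6009 0.2266] yaw 74.1 w 1.002 F [ 0.6 -0.1  0.7] -> dx,dy,dz [ 1.216 -0.874 -0.506] turn 0.438
[205.98214466 392.61315255]
```

View pics/w1.png

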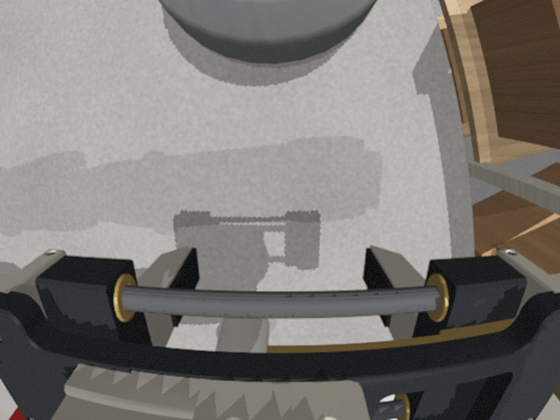

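The call was refused because every row needs all five keys. The arm has not moved, and the wrist view is unchanged.

servo_tool:
  series:
    - {"dx":1.0,"dy":-0.72,"dz":0,"turn":0.438,"fingers":-1}
    - {"dx":1.0,"dy":-0.72,"dz":0,"turn":0.438,"fingers":-1}
    - {"dx":1.0,"dy":-0.72,"dz":0,"turn":0.438,"fingers":-1}
    - {"dx":1.0,"dy":-0.72,"dz":0,"turn":0.438,"fingers":-1}
    - {"dx":1.0,"dy":-0.72,"dz":0,"turn":0.438,"fingers":-1}
    - {"dx":1.0,"dy":-0.72,"dz":0,"turn":0.438,"fingers":-1}
    - {"dx":1.0,"dy":-0.72,"dz":0,"turn":0.438,"fingers":-1}
    - {"dx":1.0,"dy":-0.72,"dz":0,"turn":0.438,"fingers":-1}
    - {"dx":1.0,"dy":-0.72,"dz":0,"turn":0.438,"fingers":-1}
  newtons: 25

```text
clock: 1.1
tool_pos: [0.4272, 0.416, 0.2268]
orientation: [0.002, 0.552, 0.834, -0.0]
wrist_force: [-0.1, 0.2, -0.1]
width: 1.002
```

```bash
python3 - <<'E'
from h import *
s=snap('wrist','w2.png')
go([.4755,.3825,.1],113.5)
print(proj(s,[.4755,.3825,.022]))
E
```

```text
clk 1.15 pos [0.4241 0.4186 0.2267] yaw 113.2 w 0.999 F [-0.3  0.5  0.4] -> dx,dy,dz [ 0.206 -0.144 -0.507] turn 0.004
[239.70191394 209.03984612]
```

View pics/w2.png

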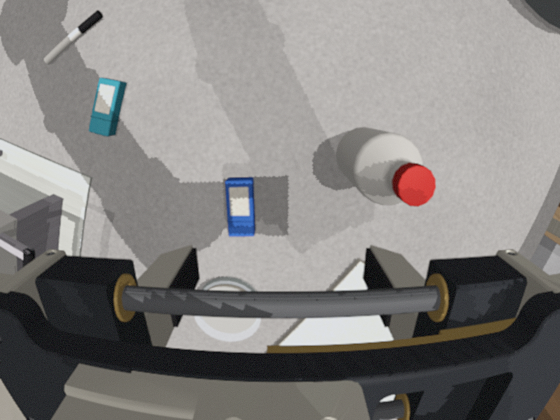

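```bash
cat >> h.py <<'E'
def mailer(s,hu,z=.022,guess=None,win=45):
    im=s['pixels'];g=cv2.cvtColor(im,cv2.COLOR_BGR2HSV)
    m=((abs(g[...,0].astype(int)-hu)<10)&(g[...,1]>60)&(g[...,2]>40)).astype(np.uint8)
    if guess is not None:
        u,v=proj(s,guess).astype(int);k=np.zeros_like(m);k[max(0,v-win):v+win,max(0,u-win):u+win]=1;m*=k
    N,l,stt,ce=cv2.connectedComponentsWithStats(m);i=1+np.argmax(stt[1:,4])
    m=(l==i).astype(np.uint8)
    hull=cv2.convexHull(cv2.findNonZero(m)).reshape(-1,2)
    W=np.array([onz(s,*p,z)[:2] for p in hull],np.float32)
    r=cv2.minAreaRect(W);q=cv2.boxPoints(r);e=[q[1]-q[0],q[2]-q[1]];k=int(np.argmax([np.linalg.norm(x) for x in e]))
    print(s['name'],'ctr',np.round(r[0],4),'size',np.round(r[1],4),'long',np.degrees(np.arctan2(e[k][1],e[k][0]))%180)
E
python3 - <<'E'
from h import *
s=snap('wrist')
mailer(s,110,guess=[.4755,.3825,.022]);
X,r=tri((s,239.5,206),(snap('top'),173.2,228.2));print(X,r)
go([.4755,.3825,.1],113.5)
E
```

```text
wrist ctr [0.4732 0.3821] size [0.0718 0.0333] long 23.588743
[0.47515534 0.38493271 0.00739164] [np.float64(0.0018505877259224221), np.float64(0.0018505877259223445)]
clk 1.25 pos [0.4207 0.4216 0.2267] yaw 113.5 w 1.002 F [-0.2  0.8  0.7] -> dx,dy,dz [ 0.219 -0.157 -0.507] turn -0.0
```

servo_tool:
  series:
    - {"dx":0.214,"dy":-0.155,"dz":-0.3,"turn":0.0,"fingers":-1}
    - {"dx":0.214,"dy":-0.155,"dz":-0.3,"turn":0.0,"fingers":-1}
    - {"dx":0.214,"dy":-0.155,"dz":-0.4,"turn":0,"fingers":-1}
    - {"dx":0.214,"dy":-0.155,"dz":-0.6,"turn":0,"fingers":-1}
    - {"dx":0.214,"dy":-0.155,"dz":-0.75,"turn":0,"fingers":-1}
    - {"dx":0.214,"dy":-0.155,"dz":-0.88,"turn":0,"fingers":-1}
    - {"dx":0.214,"dy":-0.155,"dz":-0.88,"turn":0,"fingers":-1}
    - {"dx":0.214,"dy":-0.155,"dz":-0.88,"turn":0,"fingers":-1}
    - {"dx":0.214,"dy":-0.155,"dz":-0.88,"turn":0,"fingers":-1}

```text
clock: 2.0
tool_pos: [0.4733, 0.384, 0.0065]
orientation: [-0.001, 0.547, 0.837, -0.0]
wrist_force: [-0.2, 0.5, 0.7]
width: 1.005
```

```bash
python3 - <<'E'
from h import *
go([.4745,.3825,.006],113.5)
s=snap('wrist','w3.png')
E
```

```text
clk 2.0 pos [0.4733 0.384  0.0065] yaw 113.7 w 1.005 F [-0.2  0.5  0.7] -> dx,dy,dz [ 0.005 -0.006 -0.002] turn -0.002
```

View pics/w3.png

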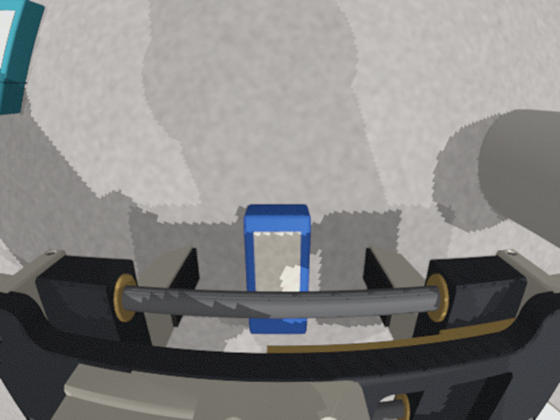

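The blue mailer sits centred between the jaws at (277,268) and is aligned with them. Now I close and lift.

servo_tool:
  series:
    - {"dx":0,"dy":0,"dz":0,"turn":0,"fingers":1}
    - {"dx":0,"dy":0,"dz":0,"turn":0,"fingers":1}
    - {"dx":0,"dy":0,"dz":0,"turn":0,"fingers":1}
    - {"dx":0,"dy":0,"dz":0,"turn":0,"fingers":1}
    - {"dx":0,"dy":0,"dz":0,"turn":0,"fingers":1}
    - {"dx":0,"dy":0,"dz":0,"turn":0,"fingers":1}
    - {"dx":0,"dy":0,"dz":0.4,"turn":0,"fingers":1}
    - {"dx":0,"dy":0,"dz":0.98,"turn":0,"fingers":1}
    - {"dx":0,"dy":0,"dz":0.98,"turn":0,"fingers":1}
    - {"dx":0,"dy":0,"dz":0.98,"turn":0,"fingers":1}
  newtons: 30

```text
clock: 2.88
tool_pos: [0.4746, 0.3819, 0.1752]
orientation: [-0.0, 0.548, 0.836, -0.0]
wrist_force: [0.8, -0.1, -0.8]
width: 0.325
```

```bash
python3 - <<'E'
from h import *
go(st(0,45,.26)) if 0 else None
go(st(0,.135,.252),1.4)
E
```

```text
clk 2.88 pos [0.4746 0.3819 0.1752] yaw 113.5 w 0.325 F [ 0.8 -0.1 -0.8] -> dx,dy,dz [ 0.568 -1.136  0.307] turn -1.245
```

servo_tool:
  series:
    - {"dx":0.3,"dy":-0.3,"dz":0.02,"turn":-0.8,"fingers":1}
    - {"dx":0.3,"dy":-0.5,"dz":0.02,"turn":-0.8,"fingers":1}
    - {"dx":0.568,"dy":-0.9,"dz":0.02,"turn":-0.8,"fingers":1}
    - {"dx":0.568,"dy":-1.0,"dz":0.02,"turn":-0.8,"fingers":1}
    - {"dx":0.568,"dy":-1.0,"dz":0.02,"turn":-0.8,"fingers":1}
    - {"dx":0.568,"dy":-1.0,"dz":0.02,"turn":-0.8,"fingers":1}
    - {"dx":0.568,"dy":-1.0,"dz":0.02,"turn":-0.8,"fingers":1}
    - {"dx":0.568,"dy":-1.0,"dz":0.02,"turn":-0.8,"fingers":1}
    - {"dx":0.568,"dy":-1.0,"dz":0.02,"turn":-0.8,"fingers":1}
    - {"dx":0.568,"dy":-1.0,"dz":0.02,"turn":-0.8,"fingers":1}

```text
clock: 3.72
tool_pos: [0.6172, 0.1311, 0.1784]
orientation: [-0.0, 0.935, 0.354, 0.0]
wrist_force: [0.1, 0.8, -0.6]
width: 0.007
```

servo_tool:
  series:
    - {"dx":0,"dy":-0.13,"dz":0,"turn":-0.44,"fingers":1}
    - {"dx":0,"dy":-0.13,"dz":0,"turn":-0.44,"fingers":1}
    - {"dx":0,"dy":-0.13,"dz":0,"turn":-0.44,"fingers":1}
    - {"dx":0,"dy":-0.13,"dz":0,"turn":-0.44,"fingers":1}
    - {"dx":0,"dy":-0.13,"dz":0,"turn":-0.44,"fingers":1}
    - {"dx":0,"dy":-0.13,"dz":0,"turn":-0.44,"fingers":1}
    - {"dx":0,"dy":-0.13,"dz":0,"turn":-0.44,"fingers":1}

```text
clock: 4.3
tool_pos: [0.6168, 0.1, 0.1783]
orientation: [0.0, 1.0, 0.018, -0.0]
wrist_force: [-0.8, -0.1, 0.3]
width: 0.004
```

```bash
python3 - <<'E'
from h import *
go(st(0,.135,.252),1.4)
s=snap('wrist','w4.png');T=snap('top','t4.png')
E
```

```text
clk 4.3 pos [0.6168 0.1    0.1783] yaw 2.1 w 0.004 F [-0.8 -0.1  0.3] -> dx,dy,dz [-0.    -0.008  0.295] turn -0.008
```

View pics/w4.png

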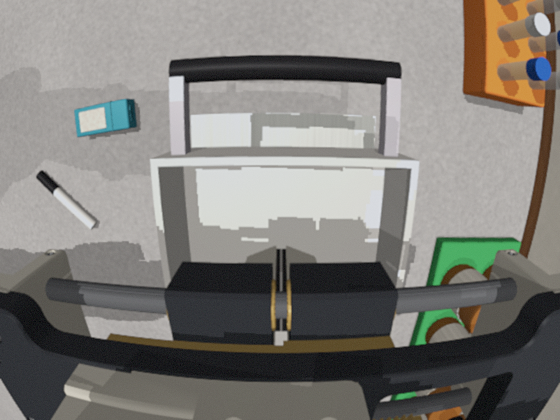

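View pics/t4.png

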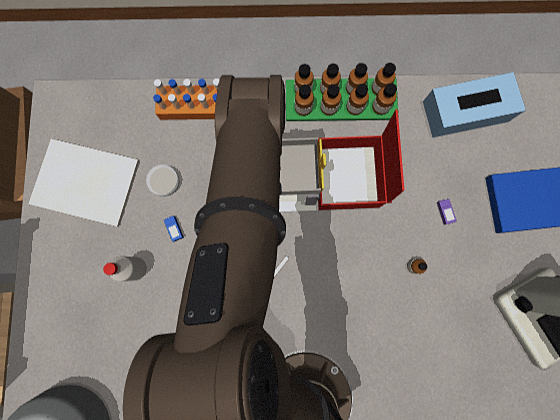

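The blue mailer dropped on lift: width is 0.007 and it is back at top (173,228). That was probably the grip slack. Teal is at wrist (105,117) and unmoved, so I take teal next.

servo_tool:
  series:
    - {"dx":0,"dy":0,"dz":0.25,"turn":0.5,"fingers":-1}
    - {"dx":0,"dy":0,"dz":0.25,"turn":1.0,"fingers":-1}
    - {"dx":-0.6,"dy":0.31,"dz":0.25,"turn":1.0,"fingers":-1}
    - {"dx":-0.6,"dy":0.31,"dz":0.25,"turn":1.0,"fingers":-1}
    - {"dx":-0.6,"dy":0.31,"dz":0.25,"turn":1.0,"fingers":-1}
    - {"dx":-0.6,"dy":0.31,"dz":0.25,"turn":1.0,"fingers":-1}
    - {"dx":-0.6,"dy":0.31,"dz":0.25,"turn":1.0,"fingers":-1}
    - {"dx":-0.6,"dy":0.31,"dz":0.25,"turn":1.0,"fingers":-1}
    - {"dx":-0.6,"dy":0.31,"dz":0.25,"turn":1.0,"fingers":-1}
    - {"dx":-0.6,"dy":0.31,"dz":0.25,"turn":1.0,"fingers":-1}

```text
clock: 5.23
tool_pos: [0.4667, 0.1774, 0.2413]
orientation: [0.0, 0.796, 0.605, 0.0]
wrist_force: [-0.3, 0.8, -0.6]
width: 0.678
```

servo_tool:
  series:
    - {"dx":0,"dy":0,"dz":0,"turn":0.24,"fingers":-1}
    - {"dx":0,"dy":0,"dz":0,"turn":0.24,"fingers":-1}
    - {"dx":0,"dy":0,"dz":0,"turn":0.24,"fingers":-1}
    - {"dx":0,"dy":0,"dz":0,"turn":0.24,"fingers":-1}

```text
clock: 5.57
tool_pos: [0.467, 0.1771, 0.2411]
orientation: [0.0, 0.669, 0.743, 0.0]
wrist_force: [-0.6, 0.0, 0.4]
width: 0.967
```

```bash
python3 - <<'E'
from h import *
s=snap('wrist','w5.png')
mailer(s,95,guess=[.421,.178,.022],win=70)
T=snap('top');S=snap('side')
for hu,g in ((110,[.475,.3825,.022]),(95,[.421,.178,.022]),(131,[.518,-.412,.022])):
  for q in (T,S):
    try: print(hu);mailer(q,hu,guess=g,win=30)
    except Exception as e: print(e)
go([.421,.178,.006],95.6)
E
```

```text
wrist ctr [0.4211 0.1758] size [0.0694 0.0318] long 6.0437446
110
attempt to get argmax of an empty sequence
110
side ctr [0.4742 0.3879] size [0.071  0.0421] long 23.85993
95
top ctr [0.4492 0.1662] size [0.0157 0.0046] long 18.776125
95
side ctr [0.4204 0.185 ] size [0.0698 0.0469] long 6.836647
131
top ctr [ 0.5177 -0.4113] size [0.0692 0.038 ] long 14.4039345
131
side ctr [ 0.4972 -0.4061] size [0.0319 0.0621] long 100.24193
clk 5.72 pos [0.467  0.1771 0.241 ] yaw 95.3 w 0.999 F [ 0.9 -0.4 -0.6] -> dx,dy,dz [-0.184  0.003 -0.94 ] turn 0.003
```

View pics/w5.png

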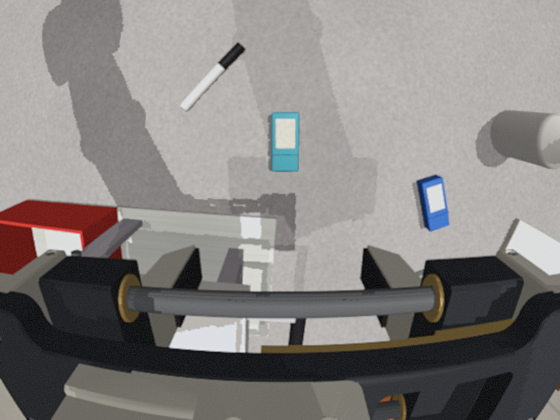

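servo_tool:
  series:
    - {"dx":-0.184,"dy":-0.002,"dz":-0.3,"turn":0.008,"fingers":-1}
    - {"dx":-0.184,"dy":-0.002,"dz":-0.3,"turn":0.008,"fingers":-1}
    - {"dx":-0.184,"dy":-0.002,"dz":-0.45,"turn":0.008,"fingers":-1}
    - {"dx":-0.184,"dy":-0.002,"dz":-0.6,"turn":0.008,"fingers":-1}
    - {"dx":-0.184,"dy":-0.002,"dz":-0.75,"turn":0.008,"fingers":-1}
    - {"dx":-0.184,"dy":-0.002,"dz":-0.88,"turn":0.008,"fingers":-1}
    - {"dx":-0.184,"dy":-0.002,"dz":-0.93,"turn":0.008,"fingers":-1}
    - {"dx":-0.184,"dy":-0.002,"dz":-0.955,"turn":0.008,"fingers":-1}
    - {"dx":-0.184,"dy":-0.002,"dz":-0.955,"turn":0.008,"fingers":-1}

```text
clock: 6.47
tool_pos: [0.4201, 0.1763, 0.0014]
orientation: [-0.0, 0.668, 0.744, -0.001]
wrist_force: [-0.6, 0.4, 0.6]
width: 1.0
```

servo_tool:
  series:
    - {"dx":0,"dy":0,"dz":0,"turn":0,"fingers":1}
    - {"dx":0,"dy":0,"dz":0,"turn":0,"fingers":1}
    - {"dx":0,"dy":0,"dz":0,"turn":0,"fingers":1}
    - {"dx":0,"dy":0,"dz":0,"turn":0,"fingers":1}
    - {"dx":0,"dy":0,"dz":0,"turn":0,"fingers":1}
    - {"dx":0,"dy":0,"dz":0,"turn":0,"fingers":1}
    - {"dx":0,"dy":0,"dz":0,"turn":0,"fingers":1}
    - {"dx":0,"dy":0,"dz":0,"turn":0,"fingers":1}
    - {"dx":0,"dy":0,"dz":0,"turn":0,"fingers":1}
  newtons: 40

```text
clock: 7.22
tool_pos: [0.421, 0.1768, 0.0022]
orientation: [0.0, 0.668, 0.744, 0.0]
wrist_force: [0.5, 0.2, -0.1]
width: 0.393
```

servo_tool:
  series:
    - {"dx":0,"dy":0,"dz":0.1,"turn":0,"fingers":1}
    - {"dx":0,"dy":0,"dz":0.2,"turn":0,"fingers":1}
    - {"dx":0,"dy":0,"dz":0.3,"turn":0,"fingers":1}
    - {"dx":0,"dy":0,"dz":0.4,"turn":0,"fingers":1}
    - {"dx":0,"dy":0,"dz":0.4,"turn":0,"fingers":1}

```text
clock: 7.63
tool_pos: [0.423, 0.1778, 0.106]
orientation: [0.001, 0.668, 0.744, 0.003]
wrist_force: [0.5, 0.1, -0.2]
width: 0.339
```

```bash
python3 - <<'E'
from h import *
s=snap('wrist','w6.png')
go(st(0,.135,.252),1.4)
E
```

```text
clk 7.68 pos [0.4223 0.1776 0.1041] yaw 96.2 w 0.341 F [-1.3  0.8 -0.7] -> dx,dy,dz [ 0.778 -0.318  0.591] turn -1.054
```

View pics/w6.png

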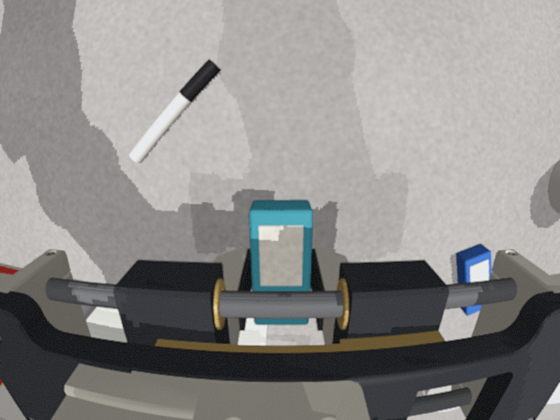

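Teal is held at (280,245). The fingers close slowly, so I must have lifted blue too early.

servo_tool:
  series:
    - {"dx":0,"dy":0,"dz":0.6,"turn":-0.3,"fingers":1}
    - {"dx":0,"dy":0,"dz":0.6,"turn":-0.3,"fingers":1}
    - {"dx":0,"dy":0,"dz":0.6,"turn":-0.3,"fingers":1}
    - {"dx":0.5,"dy":-0.2,"dz":0.6,"turn":-0.8,"fingers":1}
    - {"dx":0.776,"dy":-0.32,"dz":0.6,"turn":-0.8,"fingers":1}
    - {"dx":0.776,"dy":-0.32,"dz":0.6,"turn":-0.8,"fingers":1}
    - {"dx":0.776,"dy":-0.32,"dz":0.6,"turn":-0.8,"fingers":1}
    - {"dx":0.776,"dy":-0.32,"dz":0.6,"turn":-0.8,"fingers":1}
    - {"dx":0.776,"dy":-0.32,"dz":0.6,"turn":-0.8,"fingers":1}
    - {"dx":0.776,"dy":-0.32,"dz":0.6,"turn":-0.8,"fingers":1}

```text
clock: 8.52
tool_pos: [0.6168, 0.0943, 0.2502]
orientation: [0.001, 0.978, 0.208, -0.001]
wrist_force: [-0.6, 0.1, -0.5]
width: 0.34
```

servo_tool:
  series:
    - {"dx":0,"dy":0,"dz":0,"turn":-0.25,"fingers":1}
    - {"dx":0,"dy":0,"dz":0,"turn":-0.25,"fingers":1}
    - {"dx":0,"dy":0,"dz":0,"turn":-0.25,"fingers":1}
    - {"dx":0,"dy":0,"dz":0,"turn":-0.25,"fingers":1}
    - {"dx":0,"dy":0,"dz":0,"turn":-0.25,"fingers":1}
    - {"dx":0,"dy":0,"dz":0,"turn":-0.25,"fingers":1}

```text
clock: 9.02
tool_pos: [0.6147, 0.0969, 0.2514]
orientation: [0.0, 1.0, 0.02, -0.0]
wrist_force: [-0.0, 0.4, -1.1]
width: 0.343
```

```bash
python3 - <<'E'
from h import *
s=snap('wrist','w7.png')
go(st(0,.137,.141),1.4)
E
```

```text
clk 9.07 pos [0.6147 0.0968 0.2516] yaw 2.3 w 0.339 F [-0.2  0.4  0.7] -> dx,dy,dz [ 0.008  0.013 -0.442] turn -0.01
```

View pics/w7.png

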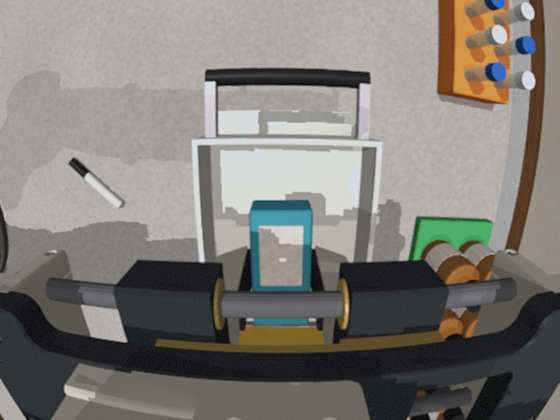

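```bash
python3 - <<'E'
from h import *
s=snap('wrist')
a=onz(s,193,142,.18);b=onz(s,382,142,.18);print(a,b,(a+b)/2,st_inv((a+b)/2))
c=onz(s,206,75,.16);d=onz(s,370,76,.16);print(c,d,st_inv((c+d)/2))
E
```

```text
[0.54839314 0.15313982 0.18      ] [0.68570613 0.15889779 0.18      ] [0.61704964 0.15601881 0.18      ] [0.00176639 0.19303327 0.18      ]
[0.55262494 0.20395931 0.16      ] [0.6787925  0.20884034 0.16      ] [0.00165679 0.24343202 0.16      ]
```

servo_tool:
  series:
    - {"dx":0.008,"dy":0.012,"dz":-0.1,"turn":-0.01,"fingers":1}
    - {"dx":0.008,"dy":0.012,"dz":-0.2,"turn":-0.01,"fingers":1}
    - {"dx":0.008,"dy":0.012,"dz":-0.3,"turn":-0.01,"fingers":1}
    - {"dx":0.008,"dy":0.012,"dz":-0.4,"turn":-0.01,"fingers":1}
    - {"dx":0.008,"dy":0.012,"dz":-0.435,"turn":-0.01,"fingers":1}
    - {"dx":0.008,"dy":0.012,"dz":-0.448,"turn":-0.01,"fingers":1}
    - {"dx":0.008,"dy":0.012,"dz":-0.448,"turn":-0.01,"fingers":1}

```text
clock: 9.7
tool_pos: [0.6163, 0.0998, 0.1422]
orientation: [-0.001, 1.0, 0.011, -0.0]
wrist_force: [-10.8, -0.3, 21.3]
width: 0.345
```

servo_tool:
  series:
    - {"dx":0,"dy":0,"dz":0.012,"turn":0,"fingers":1}
    - {"dx":0,"dy":0,"dz":0.012,"turn":0,"fingers":1}

```text
clock: 9.87
tool_pos: [0.6174, 0.0998, 0.1442]
orientation: [-0.0, 1.0, 0.011, 0.001]
wrist_force: [0.6, -0.6, -0.5]
width: 0.348
```

```bash
python3 - <<'E'
from h import *
s=snap('wrist','w8.png');S=snap('side','s8.png')
go(st(0,.137,.141),1.4)
E
```

```text
clk 9.97 pos [0.6171 0.0998 0.1434] yaw 1.2 w 0.34 F [-0.8 -0.7 -1. ] -> dx,dy,dz [-0.002  0.001 -0.009] turn 0.002
```

View pics/w8.png

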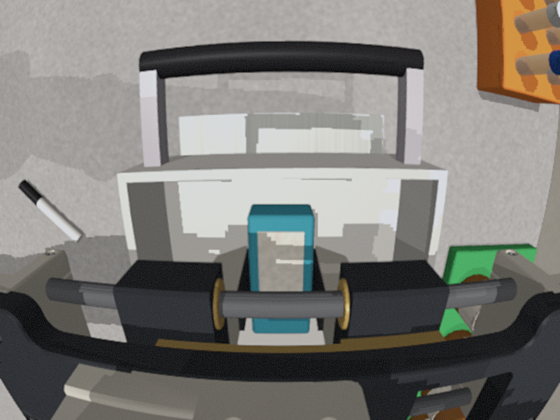

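View pics/s8.png

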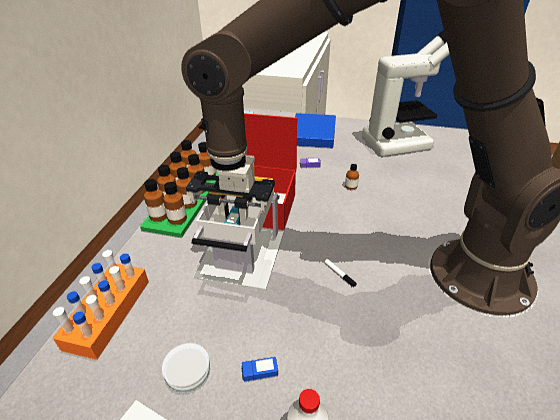

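Teal is low in the tray and centred. I release to half open and rise.

servo_tool:
  series:
    - {"dx":0,"dy":0,"dz":0,"turn":0,"fingers":0}
    - {"dx":0,"dy":0,"dz":0,"turn":0,"fingers":0}
    - {"dx":0,"dy":0,"dz":0,"turn":0,"fingers":0}
    - {"dx":0,"dy":0,"dz":0,"turn":0,"fingers":0}
    - {"dx":0,"dy":0,"dz":0.1,"turn":0,"fingers":0}
    - {"dx":0,"dy":0,"dz":0.25,"turn":0,"fingers":0}
    - {"dx":0,"dy":0,"dz":0.4,"turn":0,"fingers":0}
    - {"dx":0,"dy":0,"dz":0.4,"turn":0,"fingers":-1}

```text
clock: 10.63
tool_pos: [0.6204, 0.0994, 0.2504]
orientation: [-0.001, 1.0, 0.01, 0.005]
wrist_force: [0.4, 0.4, 1.1]
width: 0.534
```

```bash
python3 - <<'E'
from h import *
s=snap('wrist','w9.png')
mailer(s,110,guess=[.475,.3825,.022],win=60)
go([.474,.383,.245],113.5)
E
```

```text
Traceback (most recent call last):
  File "h.py", line 46, in mailer
    N,l,stt,ce=cv2.connectedComponentsWithStats(m);i=1+np.argmax(stt[1:,4])
                                                       ~~~~~~~~~^^^^^^^^^^^
ValueError: attempt to get argmax of an empty sequence
```

View pics/w9.png

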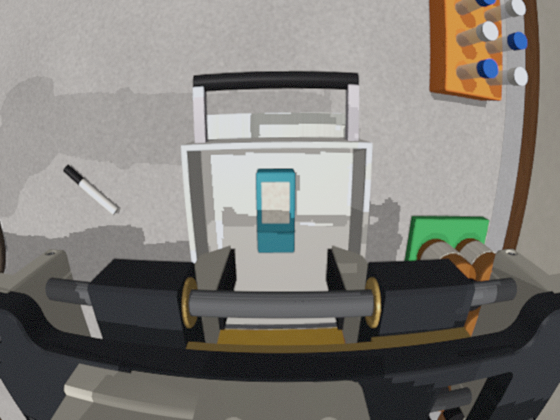

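Teal lies flat in the tray at (276,210). Blue is next.

servo_tool:
  series:
    - {"dx":0,"dy":0.5,"dz":0,"turn":0.8,"fingers":-1}
    - {"dx":-0.3,"dy":0.9,"dz":0,"turn":0.8,"fingers":-1}
    - {"dx":-0.45,"dy":0.97,"dz":0,"turn":0.8,"fingers":-1}
    - {"dx":-0.45,"dy":0.97,"dz":0,"turn":0.8,"fingers":-1}
    - {"dx":-0.45,"dy":0.97,"dz":0,"turn":0.8,"fingers":-1}
    - {"dx":-0.45,"dy":0.97,"dz":0,"turn":0.8,"fingers":-1}
    - {"dx":-0.45,"dy":0.97,"dz":0,"turn":0.8,"fingers":-1}
    - {"dx":-0.45,"dy":0.97,"dz":0,"turn":0.8,"fingers":-1}
    - {"dx":-0.45,"dy":0.97,"dz":0,"turn":0.8,"fingers":-1}
    - {"dx":-0.45,"dy":0.97,"dz":0,"turn":0.8,"fingers":-1}

```text
clock: 11.52
tool_pos: [0.5034, 0.3429, 0.242]
orientation: [-0.0, 0.802, 0.597, -0.001]
wrist_force: [1.2, -0.8, 0.2]
width: 1.0
```

servo_tool:
  series:
    - {"dx":0,"dy":0,"dz":0,"turn":0.45,"fingers":-1}
    - {"dx":0,"dy":0,"dz":0,"turn":0.45,"fingers":-1}
    - {"dx":0,"dy":0,"dz":0,"turn":0.45,"fingers":-1}
    - {"dx":0,"dy":0,"dz":0,"turn":0.45,"fingers":-1}
    - {"dx":0,"dy":0,"dz":0,"turn":0.45,"fingers":-1}
    - {"dx":0,"dy":0,"dz":0,"turn":0.45,"fingers":-1}
    - {"dx":0,"dy":0,"dz":0,"turn":0.45,"fingers":-1}

```text
clock: 12.1
tool_pos: [0.5041, 0.342, 0.2421]
orientation: [-0.0, 0.548, 0.837, -0.001]
wrist_force: [-0.3, 0.5, 0.7]
width: 1.003
```

```bash
python3 - <<'E'
from h import *
s=snap('wrist','w10.png')
mailer(s,110,guess=[.475,.3825,.022],win=60)
go([.474,.383,.002],113.5)
E
```

```text
wrist ctr [0.4753 0.3816] size [0.0695 0.0323] long 24.503025
clk 12.15 pos [0.5041 0.342  0.2422] yaw 113.2 w 0.998 F [ 0.2  0.6 -0.6] -> dx,dy,dz [-0.12   0.164 -0.961] turn 0.003
```

View pics/w10.png

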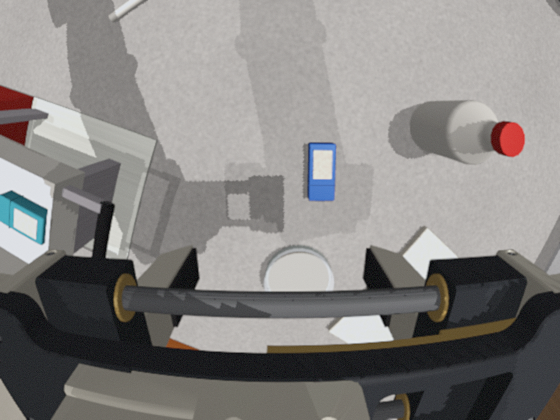

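servo_tool:
  series:
    - {"dx":-0.116,"dy":0.16,"dz":-0.2,"turn":0.01,"fingers":-1}
    - {"dx":-0.116,"dy":0.16,"dz":-0.2,"turn":0.01,"fingers":-1}
    - {"dx":-0.116,"dy":0.16,"dz":-0.35,"turn":0.01,"fingers":-1}
    - {"dx":-0.116,"dy":0.16,"dz":-0.5,"turn":0.01,"fingers":-1}
    - {"dx":-0.116,"dy":0.16,"dz":-0.65,"turn":0.01,"fingers":-1}
    - {"dx":-0.116,"dy":0.16,"dz":-0.8,"turn":0.01,"fingers":-1}
    - {"dx":-0.116,"dy":0.16,"dz":-0.9,"turn":0.01,"fingers":-1}
    - {"dx":-0.116,"dy":0.16,"dz":-0.96,"turn":0.01,"fingers":-1}
    - {"dx":-0.116,"dy":0.16,"dz":-0.96,"turn":0.01,"fingers":-1}

```text
clock: 12.9
tool_pos: [0.4739, 0.381, 0.0013]
orientation: [-0.001, 0.545, 0.839, -0.002]
wrist_force: [0.5, -0.0, -1.0]
width: 1.001
```

servo_tool:
  series:
    - {"dx":0,"dy":0,"dz":0,"turn":0,"fingers":1}
    - {"dx":0,"dy":0,"dz":0,"turn":0,"fingers":1}
    - {"dx":0,"dy":0,"dz":0,"turn":0,"fingers":1}
    - {"dx":0,"dy":0,"dz":0,"turn":0,"fingers":1}
    - {"dx":0,"dy":0,"dz":0,"turn":0,"fingers":1}
    - {"dx":0,"dy":0,"dz":0,"turn":0,"fingers":1}
    - {"dx":0,"dy":0,"dz":0,"turn":0,"fingers":1}
    - {"dx":0,"dy":0,"dz":0,"turn":0,"fingers":1}
    - {"dx":0,"dy":0,"dz":0,"turn":0,"fingers":1}
    - {"dx":0,"dy":0,"dz":0,"turn":0,"fingers":1}
  newtons: 40

```text
clock: 13.73
tool_pos: [0.4754, 0.3823, 0.0032]
orientation: [-0.0, 0.543, 0.84, 0.0]
wrist_force: [-0.6, -0.2, 0.3]
width: 0.346
```

servo_tool:
  series:
    - {"dx":0,"dy":0,"dz":0.1,"turn":0,"fingers":1}
    - {"dx":0,"dy":0,"dz":0.25,"turn":0,"fingers":1}
    - {"dx":0,"dy":0,"dz":0.4,"turn":0,"fingers":1}
    - {"dx":0,"dy":0,"dz":0.55,"turn":0,"fingers":1}
    - {"dx":0,"dy":0,"dz":0.7,"turn":0,"fingers":1}
    - {"dx":0,"dy":0,"dz":0.85,"turn":0,"fingers":1}
    - {"dx":0,"dy":0,"dz":1.0,"turn":0,"fingers":1}
    - {"dx":0,"dy":0,"dz":1.0,"turn":0,"fingers":1}

```text
clock: 14.4
tool_pos: [0.4782, 0.3844, 0.2613]
orientation: [0.001, 0.543, 0.84, 0.006]
wrist_force: [0.9, 0.9, 0.6]
width: 0.345
```

```bash
python3 - <<'E'
from h import *
go(st(0,.047,.252),1.4)
E
```

```text
clk 14.4 pos [0.4782 0.3844 0.2613] yaw 114.2 w 0.345 F [0.9 0.9 0.6] -> dx,dy,dz [ 0.563 -1.498 -0.037] turn -1.253
```

servo_tool:
  series:
    - {"dx":0.1,"dy":-0.3,"dz":0,"turn":-0.8,"fingers":1}
    - {"dx":0.3,"dy":-0.6,"dz":0,"turn":-0.8,"fingers":1}
    - {"dx":0.5,"dy":-0.9,"dz":0,"turn":-0.8,"fingers":1}
    - {"dx":0.563,"dy":-1.0,"dz":0,"turn":-0.8,"fingers":1}
    - {"dx":0.563,"dy":-1.0,"dz":0,"turn":-0.8,"fingers":1}
    - {"dx":0.563,"dy":-1.0,"dz":0,"turn":-0.8,"fingers":1}
    - {"dx":0.563,"dy":-1.0,"dz":0,"turn":-0.8,"fingers":1}
    - {"dx":0.563,"dy":-1.0,"dz":0,"turn":-0.8,"fingers":1}
    - {"dx":0.563,"dy":-1.0,"dz":0,"turn":-0.8,"fingers":1}
    - {"dx":0.563,"dy":-1.0,"dz":0,"turn":-0.8,"fingers":1}

```text
clock: 15.23
tool_pos: [0.6164, 0.1311, 0.2527]
orientation: [0.0, 0.933, 0.359, -0.0]
wrist_force: [0.5, -0.2, -1.1]
width: 0.343
```

servo_tool:
  series:
    - {"dx":0,"dy":-0.3,"dz":0,"turn":-0.45,"fingers":1}
    - {"dx":0,"dy":-0.49,"dz":0,"turn":-0.45,"fingers":1}
    - {"dx":0,"dy":-0.49,"dz":0,"turn":-0.45,"fingers":1}
    - {"dx":0,"dy":-0.49,"dz":0,"turn":-0.45,"fingers":1}
    - {"dx":0,"dy":-0.49,"dz":0,"turn":-0.45,"fingers":1}
    - {"dx":0,"dy":-0.49,"dz":0,"turn":-0.45,"fingers":1}
    - {"dx":0,"dy":-0.49,"dz":0,"turn":-0.45,"fingers":1}
    - {"dx":0,"dy":-0.49,"dz":0,"turn":-0.45,"fingers":1}

```text
clock: 15.9
tool_pos: [0.616, 0.01, 0.2528]
orientation: [0.0, 1.0, 0.02, -0.0]
wrist_force: [-0.1, -0.7, -0.8]
width: 0.348
```

```bash
python3 - <<'E'
from h import *
s=snap('wrist','w11.png')
mailer(s,95,z=.157,guess=st(0,.14,.157),win=60)
go(st(0,.047,.145),1.4)
E
```

```text
wrist ctr [0.6167 0.0963] size [0.0313 0.0697] long 91.062096
clk 15.95 pos [0.6161 0.01   0.2529] yaw 2.3 w 0.346 F [-0.6  0.3 -0.1] -> dx,dy,dz [ 0.011 -0.    -0.432] turn -0.01
```

View pics/w11.png

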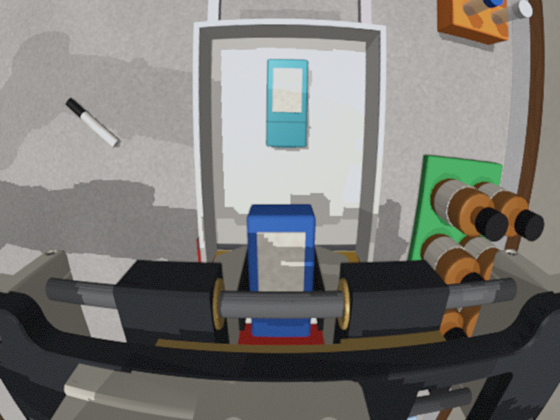

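servo_tool:
  series:
    - {"dx":0.01,"dy":0,"dz":-0.1,"turn":-0.01,"fingers":1}
    - {"dx":0.01,"dy":0,"dz":-0.2,"turn":-0.01,"fingers":1}
    - {"dx":0.01,"dy":0,"dz":-0.3,"turn":-0.01,"fingers":1}
    - {"dx":0.01,"dy":0,"dz":-0.37,"turn":-0.01,"fingers":1}
    - {"dx":0.01,"dy":0,"dz":-0.41,"turn":-0.01,"fingers":1}
    - {"dx":0.01,"dy":0,"dz":-0.43,"turn":-0.01,"fingers":1}
    - {"dx":0.01,"dy":0,"dz":-0.43,"turn":-0.01,"fingers":1}

```text
clock: 16.53
tool_pos: [0.6184, 0.0099, 0.1451]
orientation: [0.0, 1.0, 0.011, -0.001]
wrist_force: [0.0, 0.3, -1.4]
width: 0.348
```

servo_tool:
  series:
    - {"dx":0,"dy":0,"dz":0,"turn":0,"fingers":0}
    - {"dx":0,"dy":0,"dz":0,"turn":0,"fingers":0}
    - {"dx":0,"dy":0,"dz":0,"turn":0,"fingers":0}
    - {"dx":0,"dy":0,"dz":0,"turn":0,"fingers":0}
    - {"dx":0,"dy":0,"dz":0.1,"turn":0,"fingers":0}
    - {"dx":0,"dy":0,"dz":0.25,"turn":0,"fingers":0}
    - {"dx":0,"dy":0,"dz":0.43,"turn":0,"fingers":0}
    - {"dx":0,"dy":0,"dz":0.43,"turn":0,"fingers":0}

```text
clock: 17.2
tool_pos: [0.622, 0.0088, 0.261]
orientation: [-0.0, 1.0, 0.01, 0.005]
wrist_force: [2.1, 0.7, 0.8]
width: 0.498
```

```bash
python3 - <<'E'
from h import *
s=snap('wrist','w12.png')
T=snap('top');mailer(T,131,guess=[.518,-.412,.022],win=40)
go([.518,-.411,.25],-75.5)
E
```

```text
top ctr [ 0.5177 -0.4113] size [0.0692 0.038 ] long 14.4039345
clk 17.3 pos [0.6201 0.0095 0.2559] yaw 1.2 w 0.5 F [-0.2 -0.4  0.1] -> dx,dy,dz [-0.408 -1.682 -0.024] turn -0.852
```

View pics/w12.png

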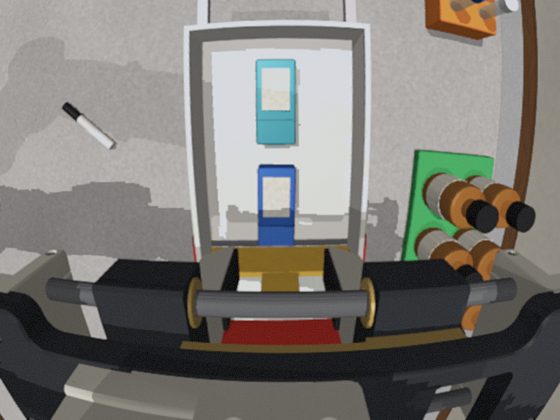

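servo_tool:
  series:
    - {"dx":-0.1,"dy":0,"dz":0.2,"turn":-0.85,"fingers":-1}
    - {"dx":-0.3,"dy":0,"dz":0.3,"turn":-0.85,"fingers":-1}
    - {"dx":-0.41,"dy":-0.2,"dz":0.35,"turn":-0.85,"fingers":-1}
    - {"dx":-0.41,"dy":-1.0,"dz":0.35,"turn":-0.85,"fingers":-1}
    - {"dx":-0.41,"dy":-1.0,"dz":0.35,"turn":-0.85,"fingers":-1}
    - {"dx":-0.41,"dy":-1.0,"dz":0.35,"turn":-0.85,"fingers":-1}
    - {"dx":-0.41,"dy":-1.0,"dz":0.35,"turn":-0.85,"fingers":-1}
    - {"dx":-0.41,"dy":-1.0,"dz":0.35,"turn":-0.85,"fingers":-1}
    - {"dx":-0.41,"dy":-1.0,"dz":0.35,"turn":-0.85,"fingers":-1}
    - {"dx":-0.41,"dy":-1.0,"dz":0.35,"turn":-0.85,"fingers":-1}

```text
clock: 18.13
tool_pos: [0.5138, -0.2455, 0.3404]
orientation: [0.001, 0.813, -0.582, 0.0]
wrist_force: [-0.1, -0.1, 0.9]
width: 0.999
```

servo_tool:
  series:
    - {"dx":0,"dy":-0.5,"dz":0,"turn":-0.08,"fingers":-1}
    - {"dx":0,"dy":-0.5,"dz":0,"turn":-0.08,"fingers":-1}
    - {"dx":0,"dy":-0.5,"dz":0,"turn":-0.08,"fingers":-1}
    - {"dx":0,"dy":-0.5,"dz":0,"turn":-0.08,"fingers":-1}
    - {"dx":0,"dy":-0.5,"dz":0,"turn":-0.08,"fingers":-1}

```text
clock: 18.55
tool_pos: [0.5138, -0.3687, 0.3392]
orientation: [0.001, 0.777, -0.629, -0.001]
wrist_force: [-0.3, 0.8, -0.5]
width: 1.001
```

```bash
python3 - <<'E'
from h import *
s=snap('wrist','w13.png')
mailer(s,131,guess=[.518,-.412,.022],win=60)
go([.518,-.411,.002],-75.5)
E
```

```text
wrist ctr [ 0.5192 -0.4178] size [0.0705 0.0318] long 14.745782
clk 18.6 pos [ 0.5152 -0.3663  0.3393] yaw -77.8 w 1.003 F [ 0.3  0.3 -0.2] -> dx,dy,dz [ 0.011 -0.179 -1.349] turn 0.025
```

View pics/w13.png

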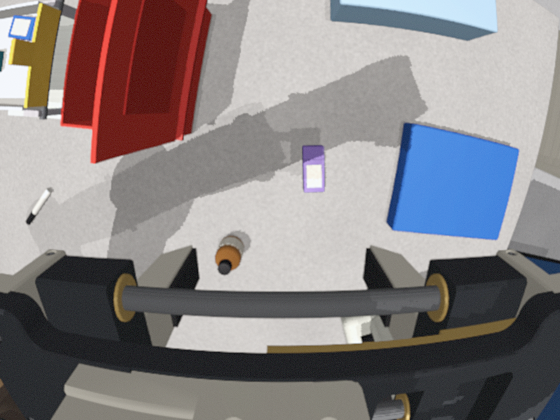

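servo_tool:
  series:
    - {"dx":0.015,"dy":-0.19,"dz":-0.15,"turn":0.028,"fingers":-1}
    - {"dx":0.015,"dy":-0.19,"dz":-0.3,"turn":0.028,"fingers":-1}
    - {"dx":0.015,"dy":-0.19,"dz":-0.45,"turn":0.028,"fingers":-1}
    - {"dx":0.015,"dy":-0.19,"dz":-0.6,"turn":0.028,"fingers":-1}
    - {"dx":0.015,"dy":-0.19,"dz":-0.75,"turn":0.028,"fingers":-1}
    - {"dx":0.015,"dy":-0.19,"dz":-0.75,"turn":0.028,"fingers":-1}
    - {"dx":0.015,"dy":-0.19,"dz":-0.75,"turn":0.028,"fingers":-1}

```text
clock: 19.18
tool_pos: [0.5201, -0.41, 0.1519]
orientation: [-0.0, 0.794, -0.609, -0.002]
wrist_force: [0.5, -0.5, 0.9]
width: 1.002
```

```bash
python3 - <<'E'
from h import *
s=snap('wrist')
s=snap('wrist','w14.png')
mailer(s,131,guess=[.518,-.412,.022],win=90)
go([.5185,-.4135,.002],-75.3)
E
```

```text
wrist ctr [ 0.5203 -0.4182] size [0.071  0.0309] long 14.401516
clk 19.28 pos [ 0.5212 -0.4129  0.1557] yaw -75.0 w 1.001 F [ 0.5 -0.5  0.8] -> dx,dy,dz [-0.011 -0.003 -0.615] turn -0.003
```

View pics/w14.png

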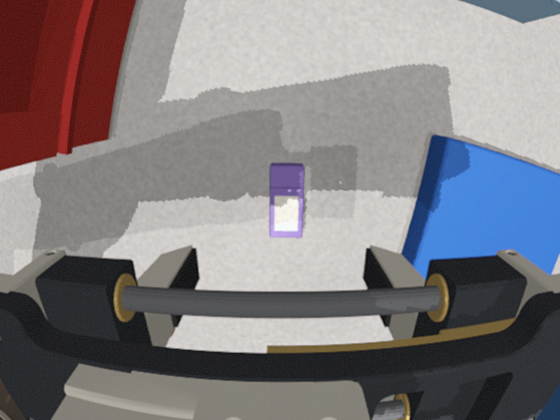

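servo_tool:
  series:
    - {"dx":0,"dy":-0.007,"dz":-0.15,"turn":0,"fingers":-1}
    - {"dx":0,"dy":-0.007,"dz":-0.3,"turn":0,"fingers":-1}
    - {"dx":0,"dy":-0.007,"dz":-0.42,"turn":0,"fingers":-1}
    - {"dx":0,"dy":-0.007,"dz":-0.53,"turn":0,"fingers":-1}
    - {"dx":0,"dy":-0.007,"dz":-0.6,"turn":0,"fingers":-1}
    - {"dx":0,"dy":-0.007,"dz":-0.6,"turn":0,"fingers":-1}
    - {"dx":0,"dy":-0.007,"dz":-0.6,"turn":0,"fingers":-1}

```text
clock: 19.87
tool_pos: [0.5212, -0.4152, 0.0052]
orientation: [-0.0, 0.793, -0.609, 0.001]
wrist_force: [0.4, -0.6, 0.4]
width: 1.003
```

servo_tool:
  series:
    - {"dx":0,"dy":0,"dz":0,"turn":0,"fingers":1}
    - {"dx":0,"dy":0,"dz":0,"turn":0,"fingers":1}
    - {"dx":0,"dy":0,"dz":0,"turn":0,"fingers":1}
    - {"dx":0,"dy":0,"dz":0,"turn":0,"fingers":1}
    - {"dx":0,"dy":0,"dz":0,"turn":0,"fingers":1}
    - {"dx":0,"dy":0,"dz":0,"turn":0,"fingers":1}
    - {"dx":0,"dy":0,"dz":0,"turn":0,"fingers":1}
    - {"dx":0,"dy":0,"dz":0,"turn":0,"fingers":1}
    - {"dx":0,"dy":0,"dz":0,"turn":0,"fingers":1}
    - {"dx":0,"dy":0,"dz":0,"turn":0,"fingers":1}

```text
clock: 20.7
tool_pos: [0.5199, -0.4145, 0.0031]
orientation: [0.0, 0.793, -0.609, -0.0]
wrist_force: [0.0, 0.1, 0.2]
width: 0.344
```

servo_tool:
  series:
    - {"dx":0,"dy":0,"dz":0.1,"turn":0,"fingers":1}
    - {"dx":0,"dy":0,"dz":0.25,"turn":0,"fingers":1}
    - {"dx":0,"dy":0,"dz":0.4,"turn":0,"fingers":1}
    - {"dx":0,"dy":0,"dz":0.55,"turn":0,"fingers":1}
    - {"dx":0,"dy":0,"dz":0.7,"turn":0,"fingers":1}
    - {"dx":0,"dy":0,"dz":0.85,"turn":0,"fingers":1}
    - {"dx":0,"dy":0,"dz":1.0,"turn":0,"fingers":1}
    - {"dx":0,"dy":0,"dz":1.0,"turn":0,"fingers":1}

```text
clock: 21.37
tool_pos: [0.5212, -0.4176, 0.261]
orientation: [0.0, 0.793, -0.61, 0.005]
wrist_force: [0.2, -1.2, -0.3]
width: 0.343
```

```bash
python3 - <<'E'
from h import *
go(st(0,.09,.34),1.4)
E
```

```text
clk 21.37 pos [ 0.5212 -0.4176  0.261 ] yaw -75.1 w 0.343 F [ 0.2 -1.2 -0.3] -> dx,dy,dz [0.387 1.882 0.316] turn 0.85
```

servo_tool:
  series:
    - {"dx":0,"dy":0.05,"dz":0.17,"turn":0.85,"fingers":1}
    - {"dx":0,"dy":0.1,"dz":0.34,"turn":0.85,"fingers":1}
    - {"dx":0,"dy":0.3,"dz":0.36,"turn":0.85,"fingers":1}
    - {"dx":0,"dy":1.0,"dz":0.36,"turn":0.85,"fingers":1}
    - {"dx":0,"dy":1.0,"dz":0.36,"turn":0.85,"fingers":1}
    - {"dx":0,"dy":1.0,"dz":0.36,"turn":0.85,"fingers":1}
    - {"dx":0,"dy":1.0,"dz":0.36,"turn":0.85,"fingers":1}
    - {"dx":0,"dy":1.0,"dz":0.36,"turn":0.85,"fingers":1}
    - {"dx":0,"dy":1.0,"dz":0.36,"turn":0.85,"fingers":1}
    - {"dx":0,"dy":1.0,"dz":0.36,"turn":0.85,"fingers":1}

```text
clock: 22.2
tool_pos: [0.5201, -0.162, 0.3429]
orientation: [-0.001, 1.0, -0.025, -0.0]
wrist_force: [-1.0, -0.9, 0.5]
width: 0.347
```

servo_tool:
  series:
    - {"dx":0.39,"dy":0.85,"dz":0,"turn":0.06,"fingers":1}
    - {"dx":0.39,"dy":0.85,"dz":0,"turn":0.06,"fingers":1}
    - {"dx":0.39,"dy":0.85,"dz":0,"turn":0.06,"fingers":1}
    - {"dx":0.39,"dy":0.85,"dz":0,"turn":0.06,"fingers":1}
    - {"dx":0.39,"dy":0.85,"dz":0,"turn":0.06,"fingers":1}
    - {"dx":0.39,"dy":0.85,"dz":0,"turn":0.06,"fingers":1}
    - {"dx":0.39,"dy":0.85,"dz":0,"turn":0.06,"fingers":1}
    - {"dx":0.39,"dy":0.85,"dz":0,"turn":0.06,"fingers":1}

```text
clock: 22.87
tool_pos: [0.6175, 0.0499, 0.342]
orientation: [0.0, 1.0, 0.018, -0.001]
wrist_force: [-0.6, -1.5, -0.3]
width: 0.346
```

```bash
python3 - <<'E'
from h import *
s=snap('wrist','w15.png')
go(st(0,.09,.168),1.4)
E
```

```text
clk 22.92 pos [0.6172 0.0478 0.3426] yaw 1.9 w 0.344 F [-0.3  0.1 -0.5] -> dx,dy,dz [ 0.002  0.021 -0.698] turn -0.006
```

View pics/w15.png

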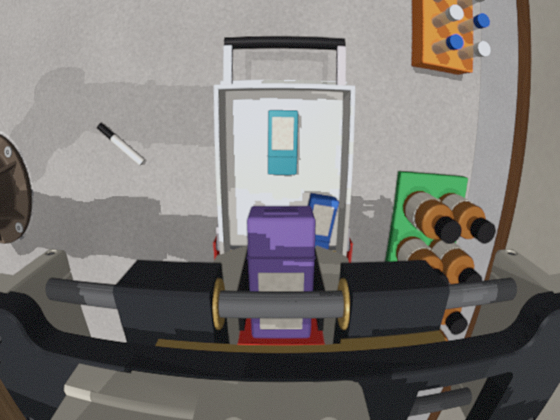

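```bash
python3 - <<'E'
from h import *
s=snap('wrist')
for u,v in ((312,196),(338,199),(330,247),(307,205)): print(st_inv(onz(s,u,v,.157)).round(4))
mailer(s,95,z=.157,guess=st(0,.13,.157))
for u,v in ((300,110),(268,175),(299,175)): print('teal',st_inv(onz(s,u,v,.157)).round(4))
E
```

```text
[0.033  0.0729 0.157 ]
[0.0622 0.0699 0.157 ]
[0.0565 0.0119 0.157 ]
[0.0278 0.0626 0.157 ]
wrist ctr [0.6168 0.0966] size [0.0308 0.0687] long 91.508026
teal [0.018  0.1661 0.157 ]
teal [-0.0153  0.096   0.157 ]
teal [0.0181 0.0963 0.157 ]
```

```bash
python3 - <<'E'
from h import *
go(st(-.020,.046,.145),1.4)
E
```

```text
clk 22.97 pos [0.6171 0.0466 0.3429] yaw 1.8 w 0.345 F [-0.1 -0.8 -1.3] -> dx,dy,dz [-0.073 -0.153 -0.792] turn -0.005
```

servo_tool:
  series:
    - {"dx":-0.073,"dy":-0.152,"dz":0,"turn":-0.006,"fingers":1}
    - {"dx":-0.073,"dy":-0.152,"dz":-0.15,"turn":-0.006,"fingers":1}
    - {"dx":-0.073,"dy":-0.152,"dz":-0.3,"turn":-0.006,"fingers":1}
    - {"dx":-0.073,"dy":-0.152,"dz":-0.45,"turn":-0.006,"fingers":1}
    - {"dx":-0.073,"dy":-0.152,"dz":-0.58,"turn":-0.006,"fingers":1}
    - {"dx":-0.073,"dy":-0.152,"dz":-0.69,"turn":-0.006,"fingers":1}
    - {"dx":-0.073,"dy":-0.152,"dz":-0.76,"turn":-0.006,"fingers":1}
    - {"dx":-0.073,"dy":-0.152,"dz":-0.788,"turn":-0.006,"fingers":1}
    - {"dx":-0.073,"dy":-0.152,"dz":-0.788,"turn":-0.006,"fingers":1}

```text
clock: 23.72
tool_pos: [0.5979, 0.0086, 0.1451]
orientation: [0.0, 1.0, 0.011, -0.001]
wrist_force: [0.2, 0.2, 0.3]
width: 0.343
```

servo_tool:
  series:
    - {"dx":0,"dy":0,"dz":0,"turn":0,"fingers":0.1}
    - {"dx":0,"dy":0,"dz":0,"turn":0,"fingers":0.1}
    - {"dx":0,"dy":0,"dz":0,"turn":0,"fingers":0.1}
    - {"dx":0,"dy":0,"dz":0,"turn":0,"fingers":0.1}
    - {"dx":0,"dy":0,"dz":0.1,"turn":0,"fingers":0.1}
    - {"dx":0,"dy":0,"dz":0.25,"turn":0,"fingers":0.1}
    - {"dx":0,"dy":0,"dz":0.4,"turn":0,"fingers":0.1}
    - {"dx":0,"dy":0,"dz":0.5,"turn":0,"fingers":0.1}

```text
clock: 24.38
tool_pos: [0.6001, 0.0096, 0.2753]
orientation: [-0.0, 1.0, 0.012, 0.002]
wrist_force: [1.5, 0.3, 0.7]
width: 0.453
```

```bash
python3 - <<'E'
from h import *
s=snap('wrist','w16.png')
go(st(0,.0,.187),1.4)
E
```

```text
clk 24.43 pos [0.6021 0.0094 0.2794] yaw 1.3 w 0.45 F [ 2.4 -0.3  3.6] -> dx,dy,dz [ 0.072 -0.185 -0.37 ] turn 0.001
```

View pics/w16.png

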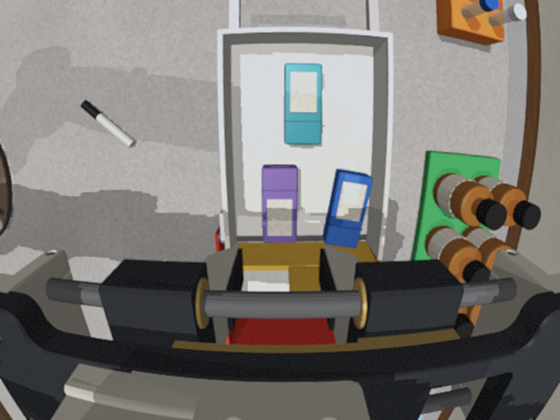

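All three are in the tray: violet (280,203), blue (347,208), teal (303,103). I check for hidden mailers before lowering the gate.

```bash
python3 - <<'E'
from h import *
T=snap('top','t16.png');S=snap('side','s16.png')
s=bot.sense();print(s['joints'].round(2))
go(st(0,0,.26),1.4)
E
```

```text
[-0.55  0.39  0.64  1.61 -0.25  1.22  0.16]
clk 24.53 pos [0.6005 0.0099 0.274 ] yaw 1.4 w 0.449 F [ 0.   0.1 -0.3] -> dx,dy,dz [ 0.078 -0.188 -0.056] turn 0.0
```

View pics/t16.png

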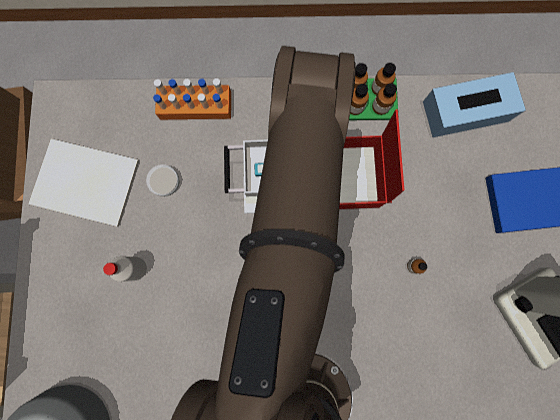

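View pics/s16.png

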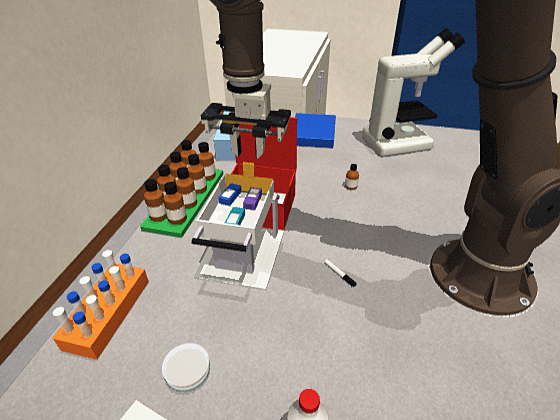

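The bench holds no other mailers, so there are three. Next I go above the gate tab.

servo_tool:
  series:
    - {"dx":0.078,"dy":-0.196,"dz":0,"turn":0,"fingers":-0.1}
    - {"dx":0.078,"dy":-0.196,"dz":0,"turn":0,"fingers":-0.1}
    - {"dx":0.078,"dy":-0.196,"dz":0,"turn":0,"fingers":-0.1}
    - {"dx":0.078,"dy":-0.196,"dz":-0.08,"turn":0,"fingers":-0.1}
    - {"dx":0.078,"dy":-0.196,"dz":-0.08,"turn":0,"fingers":-0.1}

```text
clock: 24.95
tool_pos: [0.6168, -0.0383, 0.2476]
orientation: [-0.0, 1.0, 0.012, -0.003]
wrist_force: [-0.6, -0.0, -0.8]
width: 0.549
```

```bash
python3 - <<'E'
from h import *
s=snap('wrist','w17.png')
print(proj(s,st(0,-.0025,.22)),proj(s,st(-.015,-.0025,.22)),proj(s,st(.015,-.0025,.22)))
go(st(0,-.002,.187),1.4)
E
```

```text
[286.97498511 244.11803397] [262.93985167 244.07580124] [310.9635801  244.03373357]
clk 25.0 pos [ 0.6171 -0.0381  0.2489] yaw 1.4 w 0.549 F [-1.   0.2  1.3] -> dx,dy,dz [ 0.012 -0.004 -0.248] turn 0.0
```

View pics/w17.png

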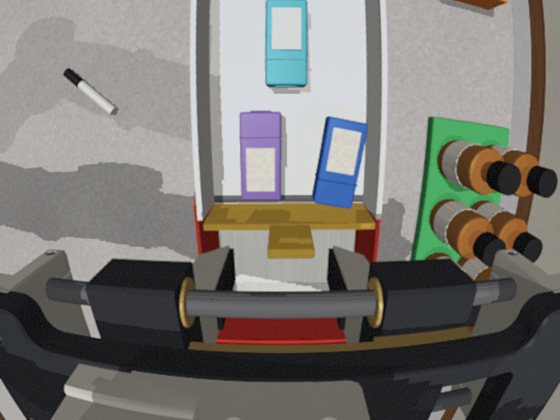

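servo_tool:
  series:
    - {"dx":0.02,"dy":-0.02,"dz":-0.05,"turn":0,"fingers":-0.1}
    - {"dx":0.02,"dy":-0.02,"dz":-0.12,"turn":0,"fingers":-0.1}
    - {"dx":0.02,"dy":-0.02,"dz":-0.2,"turn":0,"fingers":-0.1}
    - {"dx":0.02,"dy":-0.02,"dz":-0.25,"turn":0,"fingers":-0.1}
    - {"dx":0.02,"dy":-0.02,"dz":-0.25,"turn":0,"fingers":-0.1}
    - {"dx":0.02,"dy":-0.02,"dz":-0.25,"turn":0,"fingers":-0.1}

```text
clock: 25.5
tool_pos: [0.6235, -0.0439, 0.1883]
orientation: [0.0, 1.0, 0.012, -0.001]
wrist_force: [-0.7, -0.6, 0.6]
width: 0.55
```

```bash
python3 - <<'E'
from h import *
s=snap('wrist','w18.png')
go(st(0,-.006,.187),1.4)
E
```

```text
clk 25.55 pos [ 0.6241 -0.0441  0.1892] yaw 1.4 w 0.549 F [ 0.5 -0.2  0.4] -> dx,dy,dz [-0.016  0.004 -0.009] turn 0.0
```

View pics/w18.png

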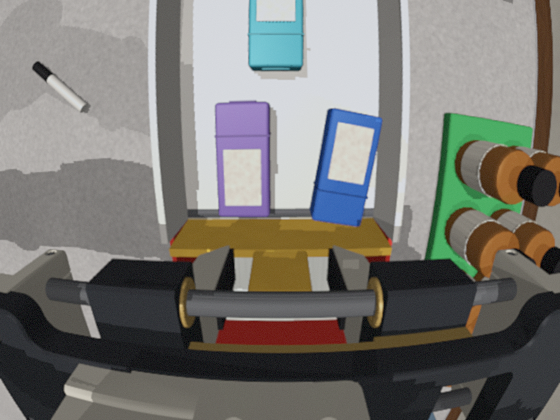

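The tab at (280,270) sits between the fingers, so I grip it lightly.

servo_tool:
  series:
    - {"dx":0,"dy":0,"dz":0,"turn":0,"fingers":1}
    - {"dx":0,"dy":0,"dz":0,"turn":0,"fingers":1}
    - {"dx":0,"dy":0,"dz":0,"turn":0,"fingers":1}
    - {"dx":0,"dy":0,"dz":0,"turn":0,"fingers":1}
    - {"dx":0,"dy":0,"dz":0,"turn":0,"fingers":1}
    - {"dx":0,"dy":0,"dz":0,"turn":0,"fingers":1}
  newtons: 15

```text
clock: 26.05
tool_pos: [0.6232, -0.0441, 0.1893]
orientation: [-0.0, 1.0, 0.012, -0.0]
wrist_force: [-3.6, 0.3, 5.2]
width: 0.324
```

```bash
python3 - <<'E'
from h import *
go(st(0,-.006,.187),1.4)
p0=st_inv(bot.sense()['tool_pos'])
# grasp pt relative hinge
h=np.array([0,.135]);g=np.array([p0[1],p0[2]+.019])-h
r=np.hypot(*g);a0=np.arctan2(-g[0],g[1]);print(p0,r,a0)
for a in np.arange(0.15,1.65,.15):
    q=np.array([-r*np.sin(a0+a),r*np.cos(a0+a)])-g
    print(round(a,2),(q[0]*EY/.25).round(3),round(q[1]/.25,3))
E
```

```text
clk 26.05 pos [ 0.6232 -0.0441  0.1893] yaw 1.4 w 0.324 F [-3.6  0.3  5.2] -> dx,dy,dz [-0.012  0.005 -0.009] turn 0.0
[ 0.00300622 -0.00720294  0.18933836] 0.07369123103177418 0.09790114630702777
0.15 [ 0.001 -0.044] -0.008
0.3 [ 0.002 -0.085] -0.022
0.45 [ 0.003 -0.125] -0.042
0.6 [ 0.004 -0.161] -0.068
0.75 [ 0.005 -0.192] -0.098
0.9 [ 0.005 -0.219] -0.134
1.05 [ 0.006 -0.24 ] -0.172
1.2 [ 0.006 -0.255] -0.214
1.35 [ 0.006 -0.264] -0.257
1.5 [ 0.006 -0.266] -0.301
```

servo_tool:
  series:
    - {"dx":0.001,"dy":-0.044,"dz":-0.008,"turn":0,"fingers":1}
    - {"dx":0.002,"dy":-0.085,"dz":-0.022,"turn":0,"fingers":1}
    - {"dx":0.003,"dy":-0.125,"dz":-0.042,"turn":0,"fingers":1}
    - {"dx":0.004,"dy":-0.161,"dz":-0.068,"turn":0,"fingers":1}
    - {"dx":0.005,"dy":-0.192,"dz":-0.098,"turn":0,"fingers":1}
    - {"dx":0.005,"dy":-0.219,"dz":-0.134,"turn":0,"fingers":1}
    - {"dx":0.006,"dy":-0.24,"dz":-0.172,"turn":0,"fingers":1}
    - {"dx":0.006,"dy":-0.255,"dz":-0.214,"turn":0,"fingers":1}
    - {"dx":0.006,"dy":-0.264,"dz":-0.257,"turn":0,"fingers":1}
    - {"dx":0.006,"dy":-0.266,"dz":-0.301,"turn":0,"fingers":1}

```text
clock: 26.88
tool_pos: [0.6253, -0.112, 0.1123]
orientation: [0.001, 1.0, 0.011, 0.0]
wrist_force: [-2.1, -2.5, 3.2]
width: 0.326
```

servo_tool:
  series:
    - {"dx":0,"dy":0,"dz":-0.015,"turn":0,"fingers":1}
    - {"dx":0,"dy":0,"dz":-0.015,"turn":0,"fingers":1}
    - {"dx":0,"dy":0,"dz":-0.015,"turn":0,"fingers":1}

```text
clock: 27.13
tool_pos: [0.6252, -0.1117, 0.109]
orientation: [0.001, 1.0, 0.012, -0.0]
wrist_force: [-0.9, -5.9, -2.4]
width: 0.323
```

```bash
python3 - <<'E'
from h import *
go(st(0,-.071,.116),1.4);print(st_inv(bot.sense()['tool_pos']))
s=snap('wrist','w19.png');S=snap('side','s19.png')
E
```

```text
clk 27.13 pos [ 0.6252 -0.1117  0.109 ] yaw 1.3 w 0.323 F [-0.9 -5.9 -2.4] -> dx,dy,dz [-0.014  0.015  0.028] turn 0.001
[ 0.00339638 -0.07477846  0.10897173]
```

View pics/w19.png

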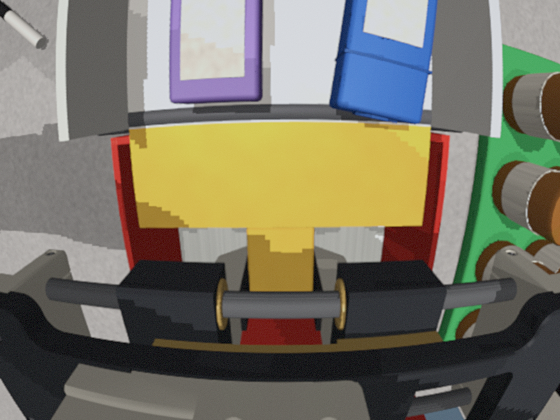

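View pics/s19.png

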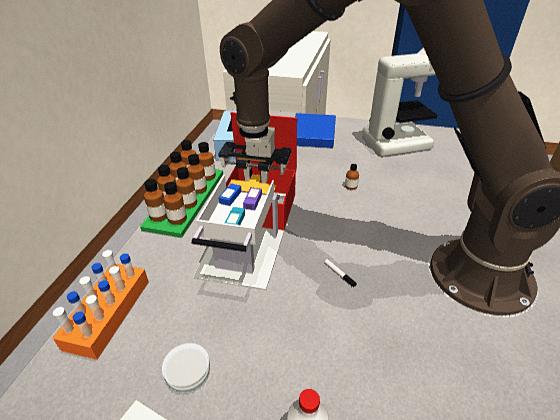

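The gate is flat as a chute: the plate spans rows 128-228 and the mailers are still in the tray. I release and go to the bar.

servo_tool:
  series:
    - {"dx":0,"dy":0,"dz":0,"turn":0,"fingers":-0.1}
    - {"dx":0,"dy":0,"dz":0,"turn":0,"fingers":-0.1}
    - {"dx":0,"dy":0,"dz":0,"turn":0,"fingers":-0.1}
    - {"dx":0,"dy":0,"dz":0,"turn":0,"fingers":-0.1}
    - {"dx":0,"dy":0,"dz":0.15,"turn":0,"fingers":-0.1}
    - {"dx":0,"dy":0,"dz":0.3,"turn":0,"fingers":0.1}
    - {"dx":0,"dy":0,"dz":0.46,"turn":0,"fingers":0.1}
    - {"dx":0,"dy":0,"dz":0.62,"turn":0,"fingers":0.1}
    - {"dx":0,"dy":0.17,"dz":0.62,"turn":0,"fingers":0.1}
    - {"dx":0,"dy":0.34,"dz":0.62,"turn":0,"fingers":0.1}

```text
clock: 28.07
tool_pos: [0.6266, -0.0296, 0.2683]
orientation: [0.0, 1.0, 0.009, 0.003]
wrist_force: [1.5, 1.6, -1.0]
width: 0.45
```

```bash
python3 - <<'E'
from h import *
s=snap('wrist','w20.png')
go(st(0.002,.2425,.25),91.4)
E
```

```text
clk 28.12 pos [ 0.6265 -0.0149  0.2656] yaw 1.9 w 0.449 F [ 1.4  9.4 -1.9] -> dx,dy,dz [-0.042  0.881 -0.062] turn 0.995
```

View pics/w20.png

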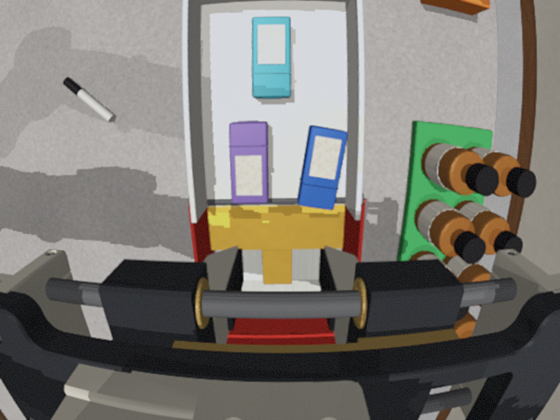

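servo_tool:
  series:
    - {"dx":-0.04,"dy":0.17,"dz":0.1,"turn":0.99,"fingers":0.1}
    - {"dx":-0.04,"dy":0.34,"dz":0.1,"turn":0.99,"fingers":0.1}
    - {"dx":-0.04,"dy":0.51,"dz":0.1,"turn":0.99,"fingers":0.1}
    - {"dx":-0.04,"dy":0.68,"dz":0.1,"turn":0.99,"fingers":0.1}
    - {"dx":-0.04,"dy":0.85,"dz":0.1,"turn":0.99,"fingers":0.1}
    - {"dx":-0.04,"dy":0.92,"dz":0.1,"turn":0.99,"fingers":0.1}
    - {"dx":-0.04,"dy":0.92,"dz":0.1,"turn":0.99,"fingers":0.1}
    - {"dx":-0.04,"dy":0.92,"dz":0.1,"turn":0.99,"fingers":0.1}
    - {"dx":-0.04,"dy":0.92,"dz":0.1,"turn":0.99,"fingers":0.1}
    - {"dx":-0.04,"dy":0.92,"dz":0.1,"turn":0.99,"fingers":0.1}

```text
clock: 28.95
tool_pos: [0.6149, 0.2035, 0.2894]
orientation: [-0.0, 0.802, 0.598, -0.0]
wrist_force: [-0.3, -0.9, -0.8]
width: 0.452
```

servo_tool:
  series:
    - {"dx":0,"dy":0,"dz":0,"turn":0.2,"fingers":0.1}
    - {"dx":0,"dy":0,"dz":0,"turn":0.2,"fingers":0.1}
    - {"dx":0,"dy":0,"dz":0,"turn":0.2,"fingers":0.1}
    - {"dx":0,"dy":0,"dz":0,"turn":0.2,"fingers":0.1}
    - {"dx":0,"dy":0,"dz":0,"turn":0.2,"fingers":0.1}

```text
clock: 29.37
tool_pos: [0.615, 0.203, 0.2895]
orientation: [-0.0, 0.702, 0.712, -0.0]
wrist_force: [0.4, 0.2, -0.4]
width: 0.448
```

```bash
python3 - <<'E'
from h import *
s=snap('wrist','w21.png')
go(st(0.002,.2425,.141),91.4)
print(proj(s,st(0,.2425,.167)))
E
```

```text
clk 29.42 pos [0.615  0.203  0.2896] yaw 90.9 w 0.448 F [-0.1 -0.5 -0.1] -> dx,dy,dz [ 0.004  0.01  -0.594] turn 0.006
[284.42188505 201.44984216]
```

View pics/w21.png

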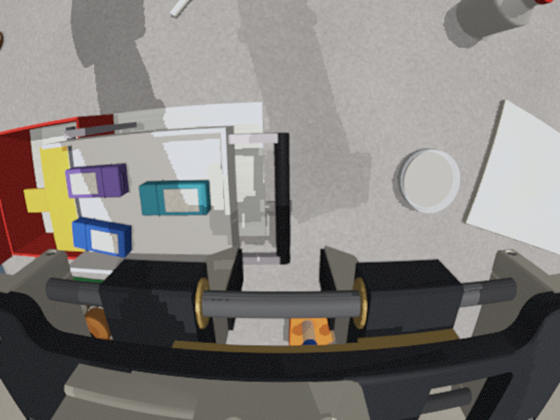

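servo_tool:
  series:
    - {"dx":0.004,"dy":0.006,"dz":-0.15,"turn":0.006,"fingers":0.1}
    - {"dx":0.004,"dy":0.006,"dz":-0.3,"turn":0.006,"fingers":0.1}
    - {"dx":0.004,"dy":0.006,"dz":-0.4,"turn":0.006,"fingers":0.1}
    - {"dx":0.004,"dy":0.006,"dz":-0.5,"turn":0.006,"fingers":0.1}
    - {"dx":0.004,"dy":0.006,"dz":-0.57,"turn":0.006,"fingers":0.1}
    - {"dx":0.004,"dy":0.006,"dz":-0.592,"turn":0.006,"fingers":0.1}
    - {"dx":0.004,"dy":0.006,"dz":-0.592,"turn":0.006,"fingers":0.1}
    - {"dx":0.004,"dy":0.006,"dz":-0.592,"turn":0.006,"fingers":0.1}

```text
clock: 30.08
tool_pos: [0.6166, 0.2046, 0.1424]
orientation: [0.0, 0.698, 0.716, 0.0]
wrist_force: [-0.0, -0.2, 0.1]
width: 0.448
```

servo_tool:
  series:
    - {"dx":0,"dy":0,"dz":0,"turn":0,"fingers":1}
    - {"dx":0,"dy":0,"dz":0,"turn":0,"fingers":1}
    - {"dx":0,"dy":0,"dz":0,"turn":0,"fingers":1}
    - {"dx":0,"dy":0,"dz":0,"turn":0,"fingers":1}
    - {"dx":0,"dy":0,"dz":0,"turn":0,"fingers":1}
    - {"dx":0,"dy":0,"dz":0,"turn":0,"fingers":1}
    - {"dx":0,"dy":0,"dz":0,"turn":0,"fingers":1}
  newtons: 40

```text
clock: 30.67
tool_pos: [0.6164, 0.2044, 0.1422]
orientation: [0.0, 0.698, 0.716, 0.0]
wrist_force: [-1.1, -0.3, 5.8]
width: 0.142
```

```bash
python3 - <<'E'
from h import *
s=snap('wrist','w22.png')
go(st(0.002,.2415,.141),91.4)
p0=st_inv(bot.sense()['tool_pos']);print(p0)
g=np.array([p0[1],p0[2]+.019-.130]);
for a in list(np.arange(0.05,1.0,.05)):
    c,n=np.cos(a),np.sin(a);q=np.array([g[0]*c-g[1]*n,g[0]*n+g[1]*c])-g
    print(round(a,2),(q[0]*EY/.25).round(3),round(q[1]/.25,3))
E
```

```text
clk 30.72 pos [0.6164 0.2044 0.1422] yaw 91.5 w 0.14 F [-1.1 -1.2  5.6] -> dx,dy,dz [-0.001  0.    -0.005] turn -0.001
[0.00231027 0.24139324 0.14216962]
0.05 [ 0.    -0.007] 0.048
0.1 [ 0.    -0.017] 0.096
0.15 [ 0.001 -0.029] 0.143
0.2 [ 0.001 -0.044] 0.189
0.25 [ 0.001 -0.061] 0.235
0.3 [ 0.002 -0.08 ] 0.28
0.35 [ 0.002 -0.101] 0.324
0.4 [ 0.003 -0.125] 0.366
0.45 [ 0.004 -0.15 ] 0.408
0.5 [ 0.004 -0.178] 0.448
0.55 [ 0.005 -0.208] 0.486
0.6 [ 0.006 -0.239] 0.523
0.65 [ 0.007 -0.272] 0.559
0.7 [ 0.008 -0.307] 0.593
0.75 [ 0.008 -0.344] 0.625
0.8 [ 0.009 -0.382] 0.655
0.85 [ 0.01  -0.422] 0.683
0.9 [ 0.011 -0.463] 0.709
0.95 [ 0.012 -0.505] 0.733
```

View pics/w22.png

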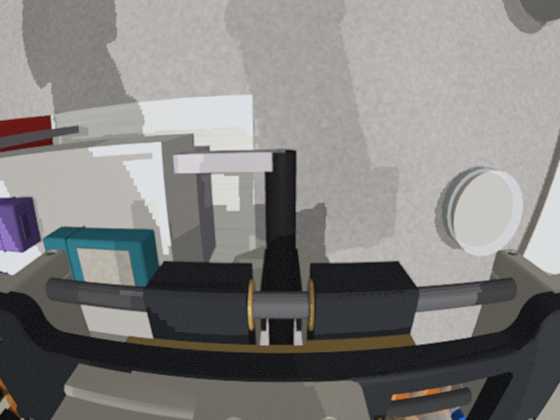

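The bar is gripped. I tip along the arc.

servo_tool:
  series:
    - {"dx":0,"dy":-0.007,"dz":0.048,"turn":0,"fingers":1}
    - {"dx":0,"dy":-0.017,"dz":0.096,"turn":0,"fingers":1}
    - {"dx":0.001,"dy":-0.029,"dz":0.143,"turn":0,"fingers":1}
    - {"dx":0.001,"dy":-0.044,"dz":0.189,"turn":0,"fingers":1}
    - {"dx":0.001,"dy":-0.061,"dz":0.235,"turn":0,"fingers":1}
    - {"dx":0.002,"dy":-0.08,"dz":0.28,"turn":0,"fingers":1}
    - {"dx":0.002,"dy":-0.101,"dz":0.324,"turn":0,"fingers":1}
    - {"dx":0.003,"dy":-0.125,"dz":0.366,"turn":0,"fingers":1}
    - {"dx":0.004,"dy":-0.15,"dz":0.408,"turn":0,"fingers":1}
    - {"dx":0.004,"dy":-0.178,"dz":0.448,"turn":0,"fingers":1}

```text
clock: 31.55
tool_pos: [0.6176, 0.1615, 0.2555]
orientation: [-0.0, 0.697, 0.717, 0.002]
wrist_force: [4.5, 7.4, -1.0]
width: 0.138
```

```bash
python3 - <<'E'
from h import *
go(st(0.002,.2415,.141),91.4)
p=st_inv(bot.sense()['tool_pos']);print(p,np.arctan2(p[2]+.019-.13,p[1])-np.arctan2(.0312,.2414))
S=snap('side','s22.png')
E
```

```text
clk 31.55 pos [0.6176 0.1615 0.2555] yaw 91.6 w 0.138 F [ 4.5  7.4 -1. ] -> dx,dy,dz [-0.006  0.172 -0.458] turn -0.002
[0.00246236 0.19846261 0.25546184] 0.500675891145085
```

View pics/s22.png

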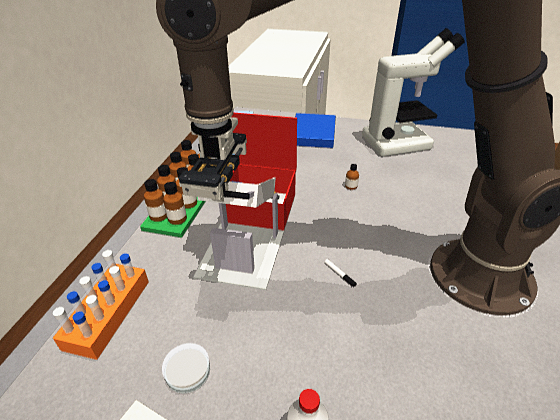

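servo_tool:
  series:
    - {"dx":0.001,"dy":-0.03,"dz":0.038,"turn":0,"fingers":1}
    - {"dx":0.002,"dy":-0.061,"dz":0.075,"turn":0,"fingers":1}
    - {"dx":0.003,"dy":-0.094,"dz":0.111,"turn":0,"fingers":1}
    - {"dx":0.004,"dy":-0.129,"dz":0.145,"turn":0,"fingers":1}
    - {"dx":0.004,"dy":-0.166,"dz":0.177,"turn":0,"fingers":1}
    - {"dx":0.005,"dy":-0.204,"dz":0.207,"turn":0,"fingers":1}
    - {"dx":0.006,"dy":-0.244,"dz":0.235,"turn":0,"fingers":1}
    - {"dx":0.007,"dy":-0.285,"dz":0.261,"turn":0,"fingers":1}
    - {"dx":0.008,"dy":-0.327,"dz":0.285,"turn":0,"fingers":1}
    - {"dx":0.008,"dy":-0.327,"dz":0.285,"turn":0,"fingers":1}

```text
clock: 32.43
tool_pos: [0.6203, 0.0791, 0.3297]
orientation: [0.001, 0.697, 0.717, 0.004]
wrist_force: [-0.0, 8.4, 12.2]
width: 0.142
```

servo_tool:
  series:
    - {"dx":0,"dy":0,"dz":0,"turn":0,"fingers":1}
    - {"dx":0,"dy":0,"dz":0,"turn":0,"fingers":1}
    - {"dx":0,"dy":0,"dz":0,"turn":0,"fingers":1}
    - {"dx":0,"dy":0,"dz":0,"turn":0,"fingers":1}
    - {"dx":0,"dy":0,"dz":0,"turn":0,"fingers":1}
    - {"dx":0,"dy":0,"dz":0,"turn":0,"fingers":1}

```text
clock: 32.93
tool_pos: [0.6202, 0.0813, 0.3284]
orientation: [0.0, 0.696, 0.718, 0.004]
wrist_force: [1.7, 8.7, 12.1]
width: 0.139
```

```bash
python3 - <<'E'
from h import *
go(st(0.002,.2415,.141),91.4)
p=st_inv(bot.sense()['tool_pos']);print(p,np.arctan2(p[2]+.019-.13,p[1])-np.arctan2(.0312,.2414))
S=snap('side','s23.png');T=snap('top','t23.png');W=snap('wrist','w23.png')
E
```

```text
clk 32.93 pos [0.6202 0.0813 0.3284] yaw 91.7 w 0.139 F [ 1.7  8.7 12.1] -> dx,dy,dz [-0.016  0.493 -0.75 ] turn -0.003
[0.00307303 0.11822517 0.32843192] 0.9442429030419224
```

View pics/s23.png

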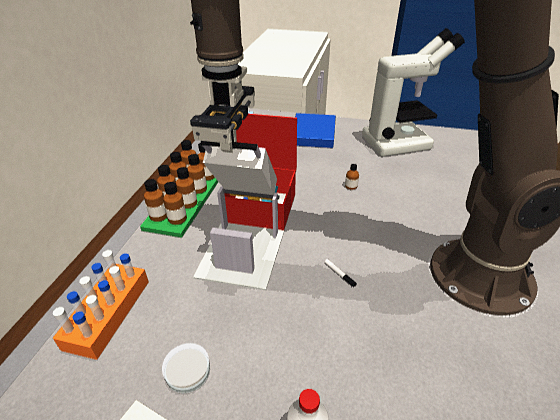

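View pics/t23.png

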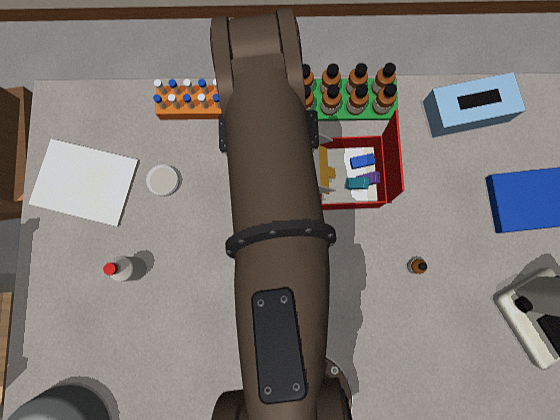

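View pics/w23.png

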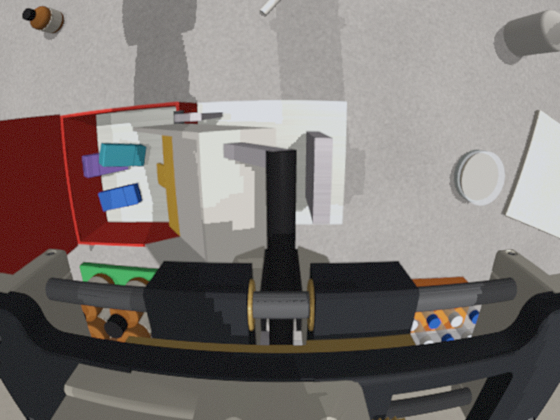

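All three mailers are in the bin (top: blue 362,160; teal 357,183; violet 372,178). I bring the tray back down along the arc.

servo_tool:
  series:
    - {"dx":-0.001,"dy":0.042,"dz":-0.024,"turn":0,"fingers":1}
    - {"dx":-0.002,"dy":0.083,"dz":-0.05,"turn":0,"fingers":1}
    - {"dx":-0.003,"dy":0.123,"dz":-0.078,"turn":0,"fingers":1}
    - {"dx":-0.004,"dy":0.161,"dz":-0.108,"turn":0,"fingers":1}
    - {"dx":-0.004,"dy":0.198,"dz":-0.14,"turn":0,"fingers":1}
    - {"dx":-0.005,"dy":0.233,"dz":-0.174,"turn":0,"fingers":1}
    - {"dx":-0.006,"dy":0.266,"dz":-0.21,"turn":0,"fingers":1}
    - {"dx":-0.007,"dy":0.297,"dz":-0.247,"turn":0,"fingers":1}
    - {"dx":-0.008,"dy":0.327,"dz":-0.285,"turn":0,"fingers":1}

```text
clock: 33.83
tool_pos: [0.6176, 0.1613, 0.2546]
orientation: [0.0, 0.697, 0.717, 0.001]
wrist_force: [2.6, 4.5, 3.4]
width: 0.142
```

servo_tool:
  series:
    - {"dx":0,"dy":0.028,"dz":-0.04,"turn":0,"fingers":1}
    - {"dx":-0.001,"dy":0.053,"dz":-0.082,"turn":0,"fingers":1}
    - {"dx":-0.002,"dy":0.077,"dz":-0.124,"turn":0,"fingers":1}
    - {"dx":-0.002,"dy":0.098,"dz":-0.168,"turn":0,"fingers":1}
    - {"dx":-0.003,"dy":0.117,"dz":-0.213,"turn":0,"fingers":1}
    - {"dx":-0.003,"dy":0.134,"dz":-0.259,"turn":0,"fingers":1}
    - {"dx":-0.003,"dy":0.149,"dz":-0.305,"turn":0,"fingers":1}
    - {"dx":-0.004,"dy":0.161,"dz":-0.352,"turn":0,"fingers":1}
    - {"dx":-0.004,"dy":0.171,"dz":-0.4,"turn":0,"fingers":1}
    - {"dx":-0.004,"dy":0.178,"dz":-0.448,"turn":0,"fingers":1}

```text
clock: 34.67
tool_pos: [0.6162, 0.2044, 0.1405]
orientation: [0.0, 0.698, 0.717, -0.0]
wrist_force: [0.9, 0.6, 33.4]
width: 0.14
```

```bash
python3 - <<'E'
from h import *
go(st(0.002,.2415,.141),91.4)
T=snap('top','t24.png');W=snap('wrist','w24.png')
E
```

```text
clk 34.67 pos [0.6162 0.2044 0.1405] yaw 91.5 w 0.14 F [ 0.9  0.6 33.4] -> dx,dy,dz [-0.001  0.     0.002] turn -0.001
```

View pics/w24.png

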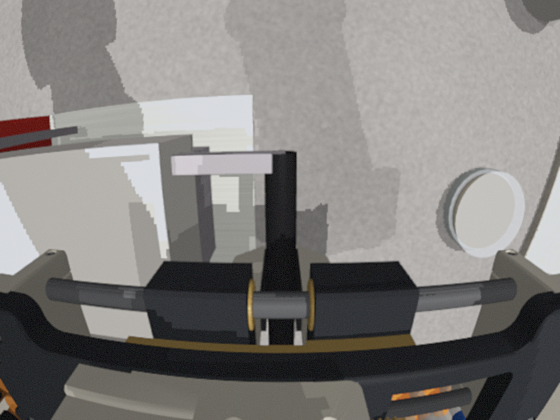

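The tray is level and empty. I release the bar and return above the gate tab.

servo_tool:
  series:
    - {"dx":0,"dy":0,"dz":0.005,"turn":0,"fingers":0.1}
    - {"dx":0,"dy":0,"dz":0.005,"turn":0,"fingers":0.1}
    - {"dx":0,"dy":0,"dz":0.005,"turn":0,"fingers":0.1}
    - {"dx":0,"dy":0,"dz":0.005,"turn":0,"fingers":0.1}
    - {"dx":0,"dy":0,"dz":0.005,"turn":0,"fingers":0.1}
    - {"dx":0,"dy":0,"dz":0.16,"turn":0,"fingers":0.1}
    - {"dx":0,"dy":0,"dz":0.32,"turn":0,"fingers":0.1}
    - {"dx":0,"dy":0,"dz":0.48,"turn":0,"fingers":0}
    - {"dx":0,"dy":0,"dz":0.6,"turn":0,"fingers":-0.1}

```text
clock: 35.52
tool_pos: [0.6165, 0.2041, 0.2952]
orientation: [0.001, 0.698, 0.716, 0.001]
wrist_force: [1.7, 0.8, 0.1]
width: 0.527
```

servo_tool:
  series:
    - {"dx":0.03,"dy":-0.16,"dz":0,"turn":-0.99,"fingers":-0.1}
    - {"dx":0.03,"dy":-0.32,"dz":0,"turn":-0.99,"fingers":-0.1}
    - {"dx":0.03,"dy":-0.48,"dz":0,"turn":-0.99,"fingers":-0.1}
    - {"dx":0.03,"dy":-0.64,"dz":0,"turn":-0.99,"fingers":-0.1}
    - {"dx":0.03,"dy":-0.8,"dz":0,"turn":-0.99,"fingers":-0.1}
    - {"dx":0.03,"dy":-0.9,"dz":0,"turn":-0.99,"fingers":-0.1}
    - {"dx":0.03,"dy":-0.9,"dz":0,"turn":-0.99,"fingers":-0.1}
    - {"dx":0.03,"dy":-0.9,"dz":0,"turn":-0.99,"fingers":-0.1}
    - {"dx":0.03,"dy":-0.9,"dz":0,"turn":-0.99,"fingers":-0.1}
    - {"dx":0.03,"dy":-0.9,"dz":0,"turn":-0.99,"fingers":-0.1}

```text
clock: 36.35
tool_pos: [0.6234, -0.021, 0.2916]
orientation: [-0.0, 0.986, 0.17, -0.0]
wrist_force: [1.0, 0.1, 0.8]
width: 0.551
```

servo_tool:
  series:
    - {"dx":0,"dy":-0.16,"dz":0,"turn":-0.2,"fingers":-0.1}
    - {"dx":0,"dy":-0.32,"dz":0,"turn":-0.2,"fingers":-0.1}
    - {"dx":0,"dy":-0.35,"dz":0,"turn":-0.2,"fingers":-0.1}
    - {"dx":0,"dy":-0.35,"dz":0,"turn":-0.2,"fingers":-0.1}
    - {"dx":0,"dy":-0.35,"dz":0,"turn":-0.2,"fingers":-0.1}

```text
clock: 36.77
tool_pos: [0.6233, -0.1088, 0.2915]
orientation: [-0.0, 1.0, 0.016, -0.0]
wrist_force: [0.3, 0.7, -0.4]
width: 0.554
```

```bash
python3 - <<'E'
from h import *
T=snap('top');W=snap('wrist','w25.png')
go(st(.0034,-.074,.111),1.4)
print(proj(W,st(0,-.085,.137)))
E
```

```text
clk 36.87 pos [ 0.6238 -0.1068  0.2915] yaw 2.1 w 0.55 F [ 0.1 -0.  -0.9] -> dx,dy,dz [ 0.006 -0.017 -0.722] turn -0.008
[279.32948134 206.39096059]
```

View pics/w25.png

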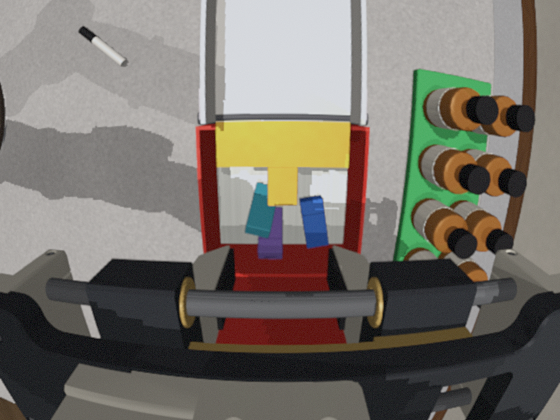

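servo_tool:
  series:
    - {"dx":0.008,"dy":-0.018,"dz":-0.15,"turn":-0.008,"fingers":-0.1}
    - {"dx":0.008,"dy":-0.018,"dz":-0.3,"turn":-0.008,"fingers":-0.1}
    - {"dx":0.008,"dy":-0.018,"dz":-0.45,"turn":-0.008,"fingers":-0.1}
    - {"dx":0.008,"dy":-0.018,"dz":-0.57,"turn":-0.008,"fingers":-0.1}
    - {"dx":0.008,"dy":-0.018,"dz":-0.66,"turn":-0.008,"fingers":-0.1}
    - {"dx":0.008,"dy":-0.018,"dz":-0.71,"turn":-0.008,"fingers":-0.1}
    - {"dx":0.008,"dy":-0.018,"dz":-0.71,"turn":-0.008,"fingers":-0.1}
    - {"dx":0.008,"dy":-0.018,"dz":-0.71,"turn":-0.008,"fingers":-0.1}

```text
clock: 37.53
tool_pos: [0.626, -0.112, 0.1145]
orientation: [-0.0, 1.0, 0.011, -0.0]
wrist_force: [-0.8, -0.2, 1.2]
width: 0.553
```

servo_tool:
  series:
    - {"dx":0,"dy":0,"dz":0,"turn":0,"fingers":1}
    - {"dx":0,"dy":0,"dz":0,"turn":0,"fingers":1}
    - {"dx":0,"dy":0,"dz":0,"turn":0,"fingers":1}
    - {"dx":0,"dy":0,"dz":0,"turn":0,"fingers":1}
    - {"dx":0,"dy":0,"dz":0,"turn":0,"fingers":1}
    - {"dx":0,"dy":0,"dz":0,"turn":0,"fingers":1}
  newtons: 15

```text
clock: 38.03
tool_pos: [0.6254, -0.1127, 0.1145]
orientation: [-0.0, 1.0, 0.01, -0.0]
wrist_force: [-3.0, -0.2, 1.3]
width: 0.321
```

```bash
python3 - <<'E'
from h import *
W=snap('wrist','w26.png')
go(st(.0034,-.074,.111),1.4)
p0=st_inv(bot.sense()['tool_pos']);print(p0)
g=np.array([p0[1],p0[2]+.019-.135]);r=np.hypot(*g);a0=np.arctan2(-g[0],g[1]);print(r,a0)
for a in np.arange(.16,1.7,.16):
    q=np.array([-r*np.sin(a0-a),r*np.cos(a0-a)])-g
    print(round(a,2),(q[0]*EY/.25).round(3),round(q[1]/.25,3))
E
```

```text
clk 38.08 pos [ 0.6254 -0.1127  0.1144] yaw 1.2 w 0.324 F [-1.9 -0.4  1.7] -> dx,dy,dz [-0.001  0.007 -0.013] turn 0.002
[ 0.00350505 -0.07580454  0.11435115]
0.07582247132445162 1.5925442028786485
0.16 [-0.     0.003] 0.048
0.32 [-0.     0.013] 0.096
0.48 [-0.001  0.031] 0.141
0.64 [-0.001  0.056] 0.182
0.8 [-0.002  0.087] 0.22
0.96 [-0.003  0.124] 0.251
1.12 [-0.004  0.165] 0.277
1.28 [-0.005  0.21 ] 0.295
1.44 [-0.006  0.257] 0.306
1.6 [-0.007  0.305] 0.31
```

View pics/w26.png

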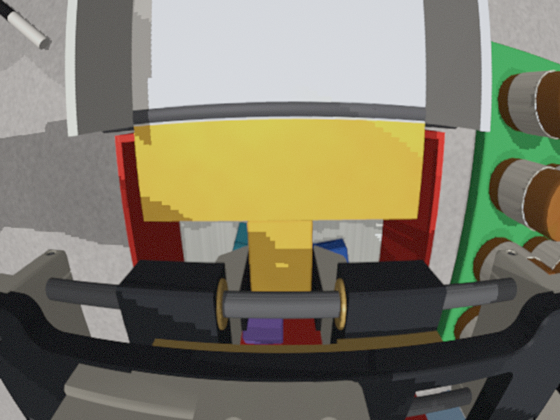

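servo_tool:
  series:
    - {"dx":0,"dy":0.003,"dz":0.048,"turn":0,"fingers":1}
    - {"dx":0,"dy":0.013,"dz":0.096,"turn":0,"fingers":1}
    - {"dx":-0.001,"dy":0.031,"dz":0.14,"turn":0,"fingers":1}
    - {"dx":-0.001,"dy":0.055,"dz":0.18,"turn":0,"fingers":1}
    - {"dx":-0.002,"dy":0.085,"dz":0.217,"turn":0,"fingers":1}
    - {"dx":-0.003,"dy":0.12,"dz":0.247,"turn":0,"fingers":1}
    - {"dx":-0.004,"dy":0.16,"dz":0.271,"turn":0,"fingers":1}
    - {"dx":-0.005,"dy":0.205,"dz":0.288,"turn":0,"fingers":1}
    - {"dx":-0.006,"dy":0.245,"dz":0.297,"turn":0,"fingers":1}
    - {"dx":-0.007,"dy":0.278,"dz":0.3,"turn":0,"fingers":1}

```text
clock: 38.92
tool_pos: [0.6233, -0.0438, 0.1917]
orientation: [0.001, 1.0, 0.01, 0.0]
wrist_force: [-6.6, -4.1, 8.7]
width: 0.327
```

servo_tool:
  series:
    - {"dx":0,"dy":0.008,"dz":0,"turn":0,"fingers":1}
    - {"dx":0,"dy":0.008,"dz":0,"turn":0,"fingers":1}
    - {"dx":0,"dy":0.008,"dz":0,"turn":0,"fingers":1}

```text
clock: 39.17
tool_pos: [0.6232, -0.0408, 0.1916]
orientation: [-0.0, 1.0, 0.011, 0.0]
wrist_force: [-9.6, -1.4, 12.1]
width: 0.326
```

```bash
python3 - <<'E'
from h import *
W=snap('wrist','w27.png')
go(st(.0034,-.007,.19),1.4);print(st_inv(bot.sense()['tool_pos']))
E
```

```text
clk 39.22 pos [ 0.6233 -0.0408  0.1916] yaw 1.2 w 0.32 F [-9.2 -1.7 11.2] -> dx,dy,dz [ 0.001 -0.012 -0.006] turn 0.002
[ 0.00316644 -0.0039145   0.19159143]
```

View pics/w27.png

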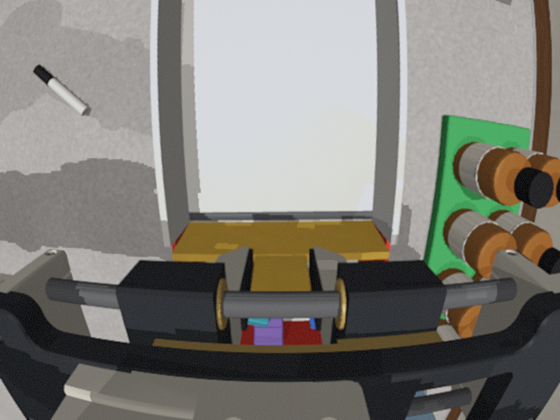

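The gate is up again: its plate is at row 240, as before. I release, rise above the lid, and go behind it.

servo_tool:
  series:
    - {"dx":0,"dy":-0.004,"dz":0,"turn":0,"fingers":-0.1}
    - {"dx":0,"dy":-0.004,"dz":0,"turn":0,"fingers":-0.1}
    - {"dx":0,"dy":-0.004,"dz":0,"turn":0,"fingers":-0.1}
    - {"dx":0,"dy":-0.004,"dz":0,"turn":0,"fingers":-0.1}
    - {"dx":0,"dy":-0.004,"dz":0.15,"turn":0,"fingers":-0.1}
    - {"dx":0,"dy":-0.004,"dz":0.3,"turn":0,"fingers":0}
    - {"dx":0,"dy":-0.004,"dz":0.45,"turn":0,"fingers":1}
    - {"dx":0,"dy":-0.004,"dz":0.6,"turn":0,"fingers":1}
    - {"dx":0,"dy":-0.1,"dz":0.62,"turn":0,"fingers":1}
    - {"dx":0,"dy":-0.2,"dz":0.62,"turn":0,"fingers":1}

```text
clock: 40.05
tool_pos: [0.6258, -0.0899, 0.3476]
orientation: [-0.0, 1.0, 0.013, 0.003]
wrist_force: [0.6, -0.1, -0.1]
width: 0.261
```

servo_tool:
  series:
    - {"dx":0,"dy":-0.16,"dz":0,"turn":0,"fingers":1}
    - {"dx":0,"dy":-0.32,"dz":0,"turn":0,"fingers":1}
    - {"dx":0,"dy":-0.48,"dz":0,"turn":0,"fingers":1}
    - {"dx":0,"dy":-0.64,"dz":0,"turn":0,"fingers":1}
    - {"dx":0,"dy":-0.8,"dz":0,"turn":0,"fingers":1}
    - {"dx":0,"dy":-0.84,"dz":0,"turn":0,"fingers":1}
    - {"dx":0,"dy":-0.84,"dz":0,"turn":0,"fingers":1}

```text
clock: 40.63
tool_pos: [0.6222, -0.306, 0.3439]
orientation: [0.001, 1.0, 0.007, -0.001]
wrist_force: [-0.4, 0.3, -0.1]
width: 0.005
```

```bash
python3 - <<'E'
from h import *
W=snap('wrist','w28.png');T=snap('top','t28.png');S=snap('side','s28.png')
go(st(0,-.25,.24),1.4);print(st_inv(bot.sense()['tool_pos']))
E
```

```text
clk 40.78 pos [ 0.6246 -0.2997  0.344 ] yaw 1.3 w 0.002 F [-0.3  1.  -0. ] -> dx,dy,dz [ 0.006  0.051 -0.416] turn 0.001
[-0.00182464 -0.2626844   0.34395094]
```

View pics/w28.png

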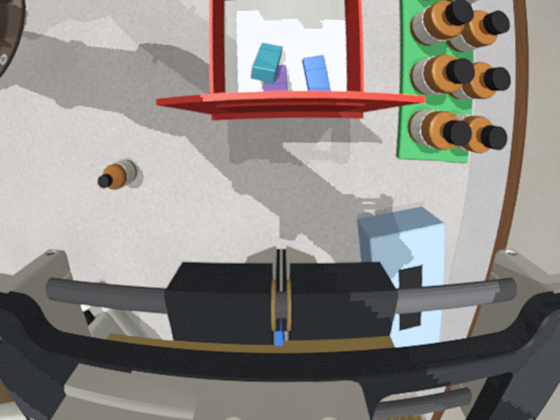

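View pics/t28.png

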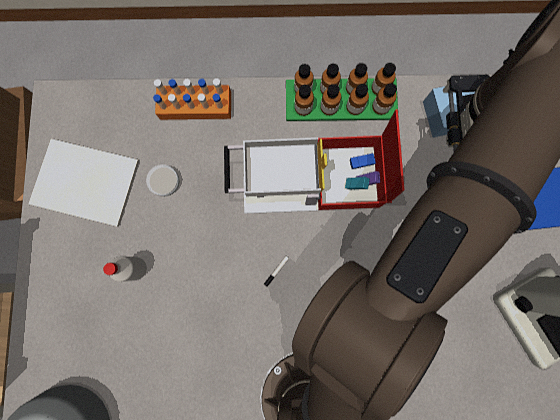

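View pics/s28.png

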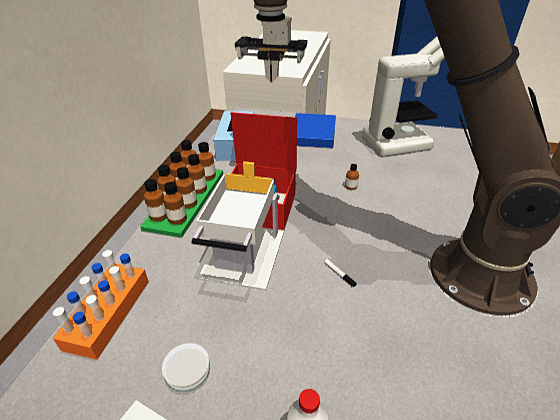

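The mailers are in the bin, the gate is up and the tray is level. I lower behind the lid.

servo_tool:
  series:
    - {"dx":0,"dy":0.05,"dz":-0.15,"turn":0,"fingers":1}
    - {"dx":0,"dy":0.08,"dz":-0.3,"turn":0,"fingers":1}
    - {"dx":0,"dy":0.1,"dz":-0.42,"turn":0,"fingers":1}
    - {"dx":0,"dy":0.1,"dz":-0.42,"turn":0,"fingers":1}
    - {"dx":0,"dy":0.1,"dz":-0.42,"turn":0,"fingers":1}
    - {"dx":0,"dy":0.1,"dz":-0.42,"turn":0,"fingers":1}

```text
clock: 41.28
tool_pos: [0.6251, -0.276, 0.2415]
orientation: [0.001, 1.0, 0.011, 0.001]
wrist_force: [-0.7, 0.2, 0.3]
width: 0.008
```

```bash
python3 - <<'E'
from h import *
go(st(0,-.205,.24),1.4);p=st_inv(bot.sense()['tool_pos']);print(p)
for ph in np.arange(0,1.58,.12):
    R=.14-.02*ph/1.57;t=.004
    y=-.185+R*np.sin(ph)-t*np.cos(ph)-.0095; z=.1+R*np.cos(ph)+t*np.sin(ph)
    print(round(ph,2),((y-p[1])*EY/.25).round(3),round((z-p[2])/.25,3))
E
```

```text
clk 41.28 pos [ 0.6251 -0.276   0.2415] yaw 1.3 w 0.008 F [-0.7  0.2  0.3] -> dx,dy,dz [-0.     0.136 -0.006] turn 0.001
[-0.000763   -0.23904688  0.24145328]
0.0 [-0.004  0.162] -0.006
0.12 [-0.006  0.229] -0.014
0.24 [-0.007  0.293] -0.03
0.36 [-0.009  0.354] -0.053
0.48 [-0.01   0.411] -0.083
0.6 [-0.011  0.464] -0.12
0.72 [-0.012  0.511] -0.162
0.84 [-0.014  0.552] -0.209
0.96 [-0.014  0.588] -0.26
1.08 [-0.015  0.616] -0.314
1.2 [-0.016  0.637] -0.37
1.32 [-0.016  0.651] -0.428
1.44 [-0.016  0.658] -0.486
1.56 [-0.016  0.658] -0.545
```

servo_tool:
  series:
    - {"dx":-0.002,"dy":0.08,"dz":-0.003,"turn":0,"fingers":1}
    - {"dx":-0.004,"dy":0.14,"dz":-0.006,"turn":0,"fingers":1}
    - {"dx":-0.004,"dy":0.18,"dz":-0.008,"turn":0,"fingers":1}
    - {"dx":-0.006,"dy":0.229,"dz":-0.014,"turn":0,"fingers":1}
    - {"dx":-0.007,"dy":0.293,"dz":-0.03,"turn":0,"fingers":1}
    - {"dx":-0.009,"dy":0.354,"dz":-0.053,"turn":0,"fingers":1}
    - {"dx":-0.01,"dy":0.411,"dz":-0.083,"turn":0,"fingers":1}
    - {"dx":-0.011,"dy":0.464,"dz":-0.12,"turn":0,"fingers":1}
    - {"dx":-0.012,"dy":0.511,"dz":-0.162,"turn":0,"fingers":1}

```text
clock: 42.03
tool_pos: [0.6214, -0.1473, 0.1987]
orientation: [0.0, 1.0, 0.011, 0.001]
wrist_force: [0.1, 0.3, 1.8]
width: 0.004
```

```bash
python3 - <<'E'
from h import *
go(st(0,-.205,.24),1.4);p=st_inv(bot.sense()['tool_pos']);print(p)
W=snap('wrist','w29.png');S=snap('side','s29.png')
E
```

```text
clk 42.03 pos [ 0.6214 -0.1473  0.1987] yaw 1.2 w 0.004 F [0.1 0.3 1.8] -> dx,dy,dz [ 0.014 -0.379  0.165] turn 0.002
[-0.00124677 -0.11028575  0.19872024]
```

View pics/s29.png

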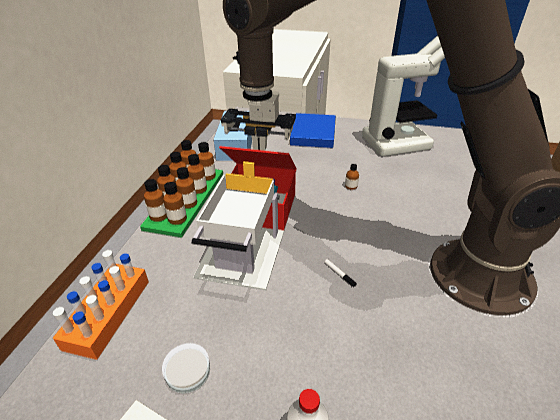

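View pics/w29.png

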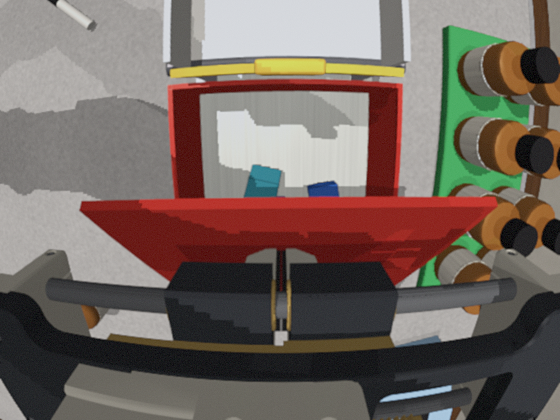

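The lid is following the fingers, so I continue the arc.

servo_tool:
  series:
    - {"dx":-0.001,"dy":0.041,"dz":-0.047,"turn":0,"fingers":1}
    - {"dx":-0.002,"dy":0.077,"dz":-0.098,"turn":0,"fingers":1}
    - {"dx":-0.002,"dy":0.105,"dz":-0.152,"turn":0,"fingers":1}
    - {"dx":-0.003,"dy":0.126,"dz":-0.208,"turn":0,"fingers":1}
    - {"dx":-0.003,"dy":0.14,"dz":-0.266,"turn":0,"fingers":1}
    - {"dx":-0.003,"dy":0.147,"dz":-0.324,"turn":0,"fingers":1}
    - {"dx":-0.003,"dy":0.147,"dz":-0.37,"turn":0,"fingers":1}
    - {"dx":-0.003,"dy":0.147,"dz":-0.37,"turn":0,"fingers":1}

```text
clock: 42.8
tool_pos: [0.62, -0.1117, 0.1061]
orientation: [-0.001, 1.0, 0.01, -0.0]
wrist_force: [0.1, -0.1, -0.0]
width: 0.003
```

```bash
python3 - <<'E'
from h import *
go(st(0,-.205,.24),1.4);p=st_inv(bot.sense()['tool_pos']);print(p)
W=snap('wrist','w30.png');S=snap('side','s30.png')
E
```

```text
clk 42.8 pos [ 0.62   -0.1117  0.1061] yaw 1.2 w 0.003 F [ 0.1 -0.1 -0. ] -> dx,dy,dz [ 0.02  -0.521  0.535] turn 0.002
[-0.00179984 -0.07464875  0.10614431]
```

View pics/w30.png

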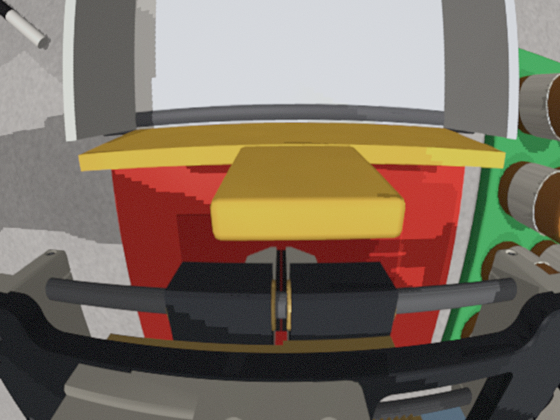

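servo_tool:
  series:
    - {"dx":0,"dy":0,"dz":-0.006,"turn":0,"fingers":1}
    - {"dx":0,"dy":0,"dz":-0.012,"turn":0,"fingers":1}
    - {"dx":0,"dy":0,"dz":-0.012,"turn":0,"fingers":1}

```text
clock: 43.15
tool_pos: [0.6203, -0.1126, 0.1055]
orientation: [-0.0, 1.0, 0.01, 0.001]
wrist_force: [-9.2, 3.5, 24.8]
width: 0.006
```

It meets a hard stop at 25 N, so the lid is shut. I retreat and check.

servo_tool:
  series:
    - {"dx":0,"dy":0,"dz":0.1,"turn":0,"fingers":1}
    - {"dx":0,"dy":0,"dz":0.25,"turn":0,"fingers":1}
    - {"dx":0,"dy":0,"dz":0.4,"turn":0,"fingers":1}
    - {"dx":0,"dy":0,"dz":0.55,"turn":0,"fingers":1}
    - {"dx":0,"dy":0,"dz":0.7,"turn":0,"fingers":1}
    - {"dx":0,"dy":0,"dz":0.85,"turn":0,"fingers":1}
    - {"dx":0,"dy":-0.15,"dz":0.95,"turn":0,"fingers":1}
    - {"dx":0,"dy":-0.3,"dz":0.95,"turn":0,"fingers":1}
    - {"dx":0,"dy":-0.5,"dz":0.95,"turn":0,"fingers":1}

```text
clock: 43.9
tool_pos: [0.6211, -0.2293, 0.343]
orientation: [0.0, 1.0, 0.012, 0.002]
wrist_force: [0.9, 0.7, -0.8]
width: 0.003
```

servo_tool:
  series:
    - {"dx":0,"dy":-0.15,"dz":0,"turn":0,"fingers":1}
    - {"dx":0,"dy":-0.3,"dz":0,"turn":0,"fingers":1}
    - {"dx":0,"dy":-0.45,"dz":0,"turn":0,"fingers":1}
    - {"dx":0,"dy":-0.6,"dz":0,"turn":0,"fingers":1}
    - {"dx":0,"dy":-0.6,"dz":0,"turn":0,"fingers":1}
    - {"dx":0,"dy":-0.6,"dz":0,"turn":0,"fingers":1}

```text
clock: 44.4
tool_pos: [0.6181, -0.3823, 0.3397]
orientation: [0.001, 1.0, 0.008, -0.001]
wrist_force: [-0.1, 0.7, -0.2]
width: 0.005
```

```bash
python3 - <<'E'
from h import *
go(st(0,-.205,.24),1.4)
S=snap('side','s31.png');T=snap('top','t31.png')
cv2.imwrite('pics/t31c.png',cv2.resize(T['pixels'][110:240,215:415],None,fx=4,fy=4,interpolation=2))
cv2.imwrite('pics/s31c.png',cv2.resize(S['pixels'][105:295,185:310],None,fx=3,fy=3,interpolation=2))
E
```

```text
clk 44.4 pos [ 0.6181 -0.3823  0.3397] yaw 0.9 w 0.005 F [-0.1  0.7 -0.2] -> dx,dy,dz [ 0.028  0.561 -0.399] turn 0.006
```

View pics/s31c.png

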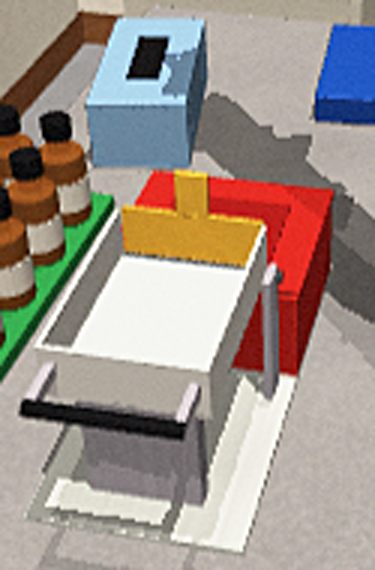

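View pics/t31c.png

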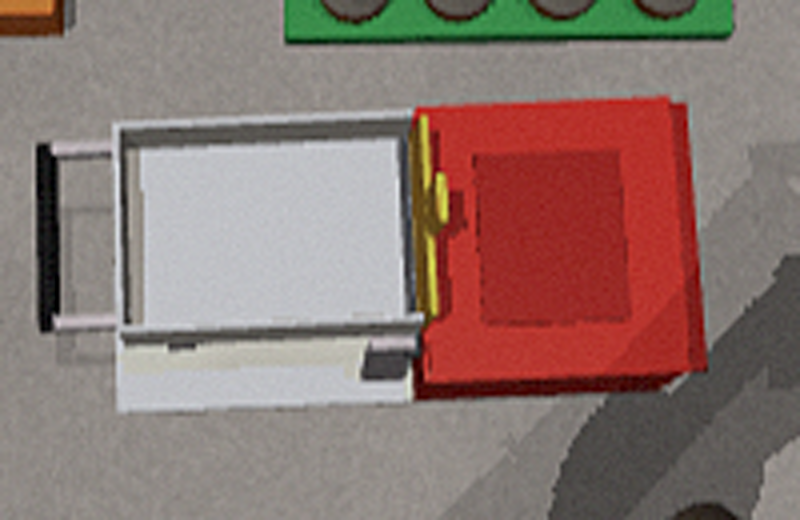

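View pics/t31.png

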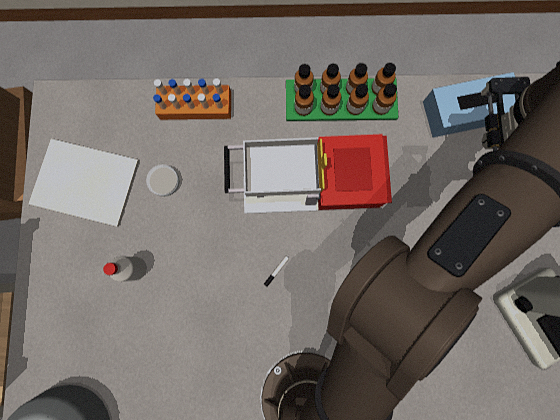

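The lid lies flat, the gate is up, the tray is level and empty, and the other objects have not moved. I hand in.

```bash
python3 - <<'E'
from h import *
print(bot.sign_off())
E
```

```text
the job is handed in; nothing more can be done
None
```

I put all three mailers present (dark blue, teal and violet) through the tray into the red bin and handed the job in at about 44 s of the 210 s allowed. I loaded the tray, lowered the gate, tipped to about 0.94 rad, brought it back level, raised the gate, then shut the lid. The hand-in gave no verdict.

**Last checks:**
- **Mailers:** all three were seen in the bin just before the lid closed.
- **Tray:** empty and level.
- **Gate:** looks the same as at the start to within about 1 px.
- **Lid:** flat, and it met a hard stop at about 25 N.
- **Dishes, marker and bottles:** same image positions as at the start.
- **Arm:** clear of everything.

**What went wrong or disagreed:**
- My first move call was refused because the rows lacked some keys; nothing moved.
- I dropped the blue mailer on my first try because I lifted before the slow fingers had closed. It stayed where it was and I picked it up again.
- The blue mailer was later found pushed aside inside the tray, so I placed the violet one beside it.
- I pressed the teal mailer onto the tray floor with about 21 N when setting it down, and the tray onto its stop with about 33 N, both under the 40 N limit.

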